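# Load, close and pin a clamshell connector test jig, and hold it shut

### The job

Lay the connector from the small grey pad flat in the V nest of the open test jig, then swing the lid down so that its sprung foot comes to rest on the connector. Take the thick-knobbed register pin from its stand, push it through the lid's hole into the hole in the base and press it down until the lid is fully shut, and finish while still gripping the pin and pressing, so that the jig stays shut for the test: do not let go at the end. Leave the slim pin in the stand and the other things on the bench where they are.

Things in the scene. Friction and masses are not known exactly. Their poses are not given: they have to be found in the camera images.
- jig: Clamshell test jig screwed to the bench: grey base 150 x 100 mm on 4 mm feet, main deck at 22 mm. Origin: centre of its underside; +x towards the hinge at the rear, -x is the front (facing the robot, more or less), y along the hinge, z up. A dark steel land at the front (60 mm wide, x -69 to -39 mm) stands 40 mm high and carries the base hole.
- nest (a point): Middle of the nest floor, 28 mm above the bench, 4 mm in front of the jig's middle; jig axes. The connector lies along x. Two white V saddles at x = +-13 to +-32 mm from here, tops at 33 mm, flare from 9 mm at the floor to 14 mm at the top; stops let the hub shift 3 mm along x. Between them a 26 mm wide gap down to the deck (6 mm below the floor) for fingertips, open in y.
- lid (a joint): Hinge of the lid, rad: 0 shut, grows as it opens, 1.8 at its stop. Past upright (1.57) the lid leans back and stays; a few degrees short of upright it sinks by itself in 1 to 2 s, slowed by a damper, until the sprung foot rests on the loaded part, about 0.05 rad short of shut. Some 5 to 8 N down on the lid at its hole shuts it; it stops dead at 0.
- hinge (a point): Middle of the lid's hinge axis, which runs along the jig's y, 46 mm above the bench, 70 mm behind the jig's middle. The lid is an aluminium plate 94 mm wide, 12 mm thick (middle plane through the axis).
- lid_edge (a point): Middle of the lid's rounded front edge, in the plate's middle plane, 144 mm from the hinge axis; when the lid stands open this is its top edge. Its axes turn with the lid: x towards the hinge, z out of the lid's top (outer) face.
- lid_hole (a point): Centre of the register hole on the lid's top (outer) face: 14.8 mm round, through the 12 mm plate, 124 mm from the hinge; axes turn with the lid, z out of the top face. Lid shut: 52 mm above the bench. Lid resting on its foot: about 6 mm higher and tilted 0.05 rad.
- base_hole (a point): Centre of the mouth of the base hole, on the land, 40 mm above the bench: round, 14.2 mm, 36 mm deep, upright; right under the lid's hole when the lid is shut. Jig axes.
- foot (a joint): Sprung height foot that hangs 10 mm below the lid, 74 mm from the hinge, over the nest; slide in m, 0 hanging free, grows as the part pushes it up (3.5 N per mm, stroke 9.5 mm). Its steel stem rises from the dark guide on the lid. Lid shut on a well seated connector: 0.004; a cocked connector reads more, none 0.
- connector: The connector to test: the one that lies alone on the small grey pad (92 x 54 mm, 3 mm thick) between the heap and the parts organizer (51 mm high, its open lid on the far right stands 0.2 m high). Black, 59 mm long along its y, hub 8 mm wide (x), 36 mm long, 6 mm high, thin pins at the ends (either way round will do). Origin: centre of its underside. Grasp the hub across its width.
- pin: The register pin: the one with the thick knob, standing in one of two holes (68 mm apart) of a grey stand 40 mm high. Origin at the tip of its shank, z up. Shank 12 mm, 34 mm long, nose tapered over 4 mm; collar 28 mm wide, underside at 34 mm; black round knob 24 mm wide from 44 to 72 mm. 60 to 130 g.
- slim_pin: The other pin in the stand, to be left there: same height, knob only 14 mm wide, shank 8 mm; fits another jig. Origin at its tip.
- qc_stamp: Bystander: inspection stamp with a wooden knob, 64 mm high, standing at the back.
- label_roll: Bystander: roll of white labels, 30 mm high, at the back right.
There are look-alikes about, which are no part of the job. What is shaped like the pin but blue or red is not meant.

How it is judged:
By the outcome, as a careful person would: the job done as asked, in the order asked, and still so for the second after the job is handed in, while the arm keeps its last pose, push and grip.
It also fails if it takes over 64 s, if anything falls off the work surface, if the arm or the gripper's body presses on something with over 40 N, if the wrist force passes 120 N, or if a joint passes its speed limit or range.

### The arm

A 6-joint arm with a two-finger parallel gripper is mounted at the origin on the work surface; the furniture and walls round the work are solid. World frame = base frame: x ahead of the robot, y to its left, z up, the work surface at z = 0. Lengths are in m, angles in degrees, forces in N, time in s.
With the tool pointing down it reaches from about 0.25 to 0.725 m from the base axis. Payload 9.7 kg.
Tool frame: the origin (TCP) lies at the very end of the fingers, on their centre line; the grasp point (between the pads) lies 19 mm behind it; y points along the fingers, x is the direction in which the jaws open and shut, and the axes are right-handed (so a half turn about y gives the same grasp; the last joint's range is limited). The gripper opens to 85 mm and grips with 20 to 120 N. Pads are 22 mm wide; open, the fingers measure 114 mm over their backs; the gripper's body (76 mm by 85 mm) begins 54 mm behind the grasp point. The pads swing forward as they close: fully open they stand 13 mm farther back than shut.
Start: joints at [67.552, 4.979, 10.078, 95.1, 0, 90], TCP at [0.21, 0.508, 0.231] pointing down, gripper open.
Joint ranges: [-179.16, 179.16], [-48.56, 103.87], [-65.8, 70.77], [-126.05, 130.52], [-82.76, 87.17], [-180, 180]. Speed limits (degrees/s): [127.2, 127.2, 147.25, 180, 180, 180].

### API

Orientations are given as [roll, pitch, yaw] about the fixed x, y, z axes, in that order (R = Rz(yaw) Ry(pitch) Rx(roll)).
In Python, from workcell import bot gives the robot as it stands.
- The arm moves only by the shell command python3 -m jog 'ROWS' [FORCE]. ROWS is JSON, a list of rows, each an object with "rotation": the turn, a rotation vector about the world's x, y, z in degrees, a list of three; "travel": the shift along the world's x, y, z in mm, a list of three; "jaw": the gripper command: -1 is shut, 1 is fully open, values between are in proportion. In form: [{"rotation": [rx, ry, rz], "travel": [x, y, z], "jaw": jaw}, ...]. A call has 1 to 8 rows; each row shifts and turns the commanded pose from where the row before left it; what a row does not reach is not made up. A row lasts 1/8 s, in which the tool goes at most 62.5 mm and 10.7 degrees, less where a joint would pass 70% of its speed; a pose out of reach is approached as far as the arm can. A call with a gripper value outside its range is refused whole. The fingers move at their own pace and stop on an object; FORCE is the grip in N (left out, the last holds). Time passes only in rows, so rows that do not move let the fingers close. It gives the time, the measured TCP pose, the force and the opening at its end, in the units of the state.
- bot.get_obs(): the state, without advancing time (a new reading comes with each control period).
- bot.camera(name): name is "scene" or "top" or "wrist"; returns the picture (420x560x3 uint8, red, green, blue); there is no depth.
- bot.camera_params(name): a dict with "K" (3x3 intrinsics, pixels), "view" (4x4, takes a point from world to camera coordinates). Camera axes: x right, y up, looking along -z (the intrinsics and any distortion apply to the point x, -y, -z); pixel columns grow to the right and rows downward; lengths in m; the calibration is good to about 2 mm. The wrist camera is an equidistant fisheye: a pixel r from the principal point sees the ray r / f radians off the axis. A picture is of the moment at which its call begins: read the wrist's pose just before it. camera_params takes no time and is no camera call; for the wrist camera it gives the pose at the moment of the call.
- bot.job_done(): hands the job in, once; it reports no verdict.
Trained networks look in the newest picture that a camera, given by its name, has taken for a name from the list of things; names that differ only in an ending like _2 or _b are one class to them, and where a whole thing is asked for, a point or a joint stands for the part that bears it (a point fixed in the world has none). Each returns a list of dicts, best first, with "score" (0 to 1); they miss things now and then, are a little off and sometimes report something else, mostly with a low value. They report only what shows in the picture. A call takes as long as a camera call. They do not tell look-alikes from the thing itself.
- bot.recognise(camera, thing): "xy" ([column, row] in pixels, amid what is visible of it).
- bot.trace(camera, thing): "mask" (420x560 bool, what is visible of it) and "xy" ([column, row] in pixels, amid what is visible of it).
The state is a dict: "time": time; "q": joint angles; "qd": joint speeds; "joint_efforts": joint torques, N m; "ee_pos": TCP position; "tcp_rot": TCP orientation; "wrist_force": force on the tool from outside, world axes, zero at the start; "torque": the same for the moment, N m; "opening": finger opening in m.
Only numpy, scipy, OpenCV 4.12 (cv2) and the standard library are available. Lean on these libraries where they do the work, as an engineer would, in place of code of your own. Each camera call takes 0.05 s, during which the arm holds its last target.

## Working session

There is one attempt and no reset: what is moved stays moved. The work goes in short steps, Python scripts to look and compute and a shell command to move; the robot and the scene stay as the last step left them, time stands still between calls to the robot, and variables do not carry over. Pictures are saved under pics/ and viewed, and the job is handed in when it is done.

```bash
ls; mkdir -p pics
python3 - <<'E'
from workcell import bot
import cv2
print(bot.get_obs())
for n in ["scene","top","wrist"]:
    p=bot.camera_params(n); print(n,p)
    im=bot.camera(n); cv2.imwrite(f"pics/{n}0.png",im[:,:,::-1])
E
```

```text
pics
{'time': 0.0, 'q': array([6.75512115e+01, 5.00918615e+00, 1.00329768e+01, 9.50992957e+01,
       3.60136607e-04, 9.00015116e+01]), 'qd': array([ 0.06691607,  0.02145099, -0.07814146,  0.01046263,  0.13069971,
        0.05715903]), 'joint_efforts': array([-2.12984771e-03, -5.20395219e+01,  4.64800608e+01,  1.65514107e-02,
       -3.10164060e-04, -6.54937651e-06]), 'ee_pos': array([0.20992879, 0.50810167, 0.2305882 ]), 'tcp_rot': array([-8.99996419e+01,  7.55050981e-02,  6.75496998e+01]), 'wrist_force': array([-0.60984633,  0.5415734 ,  0.68713308]), 'torque': array([0.01991006, 0.01090971, 0.00897055]), 'opening': 0.08479642167946837}
scene {'K': array([[454.23092528,   0.        , 282.53484393],
       [  0.        , 454.23092528, 209.78001515],
       [  0.        ,   0.        ,   1.        ]]), 'view': array([[ 0.72320619, -0.69026726, -0.02244834, -0.23546002],
       [ 0.42706688,  0.42142891,  0.80000722, -0.34191699],
       [-0.54275841, -0.58815711,  0.59957027, -0.60493829],
       [ 0.        ,  0.        ,  0.        ,  1.        ]])}
top {'K': array([[524.22682979,   0.        , 287.18575927],
       [  0.        , 524.22682979, 211.45590476],
       [  0.        ,   0.        ,   1.        ]]), 'view': array([[-0.06056039, -0.99816145, -0.00248286,  0.20462991],
       [ 0.97143862, -0.05951044,  0.22970746, -0.47803247],
       [-0.22943288,  0.01149922,  0.97325655, -1.05708102],
       [ 0.        ,  0.        ,  0.        ,  1.        ]])}
wrist {'K': array([[325.1922621 ,   0.        , 282.55484005],
       [  0.        , 325.1922621 , 204.74198986],
       [  0.        ,   0.        ,   1.        ]]), 'view': array([[ 0.38198387,  0.92416764, -0.0015781 , -0.54956916],
       [-0.88744787,  0.36632894, -0.27971302,  0.03633711],
       [-0.25792362,  0.10824634,  0.96008236, -0.37976318],
       [ 0.        ,  0.        ,  0.        ,  1.        ]])}
```

View pics/scene0.png

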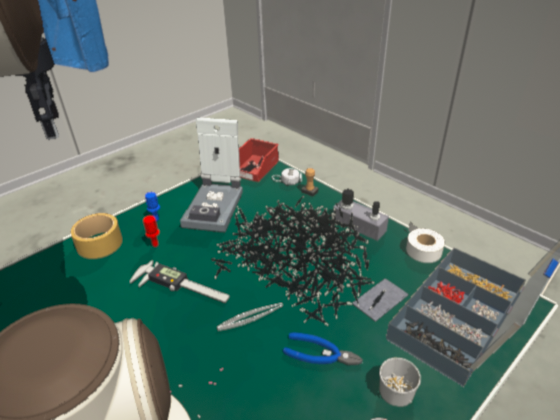

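View pics/top0.png

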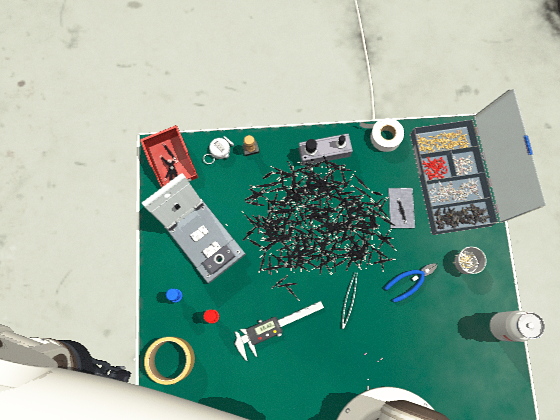

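View pics/wrist0.png

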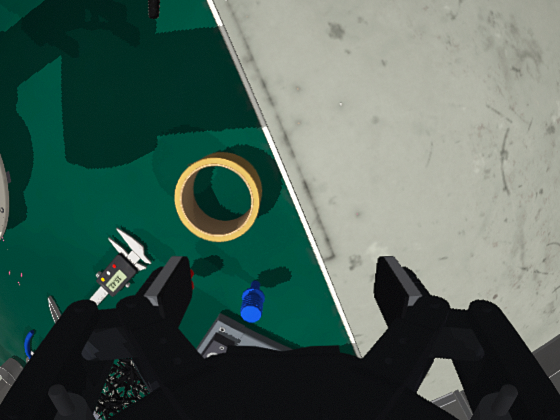

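The top view shows the jig at about (205,235) with its lid leaning to the upper left, and the pad with the connector at (402,208). The stand is at (325,148), with a knob at (311,146) and another at (341,140). The scene view shows knobs at (347,198) and (376,208); the left one looks thicker.

```bash
cat > h.py <<'E'
from workcell import bot
import numpy as np, cv2
def ray(cam,px,p=None):
    p=p or bot.camera_params(cam); K=p['K'];V=p['view']
    x=(px[0]-K[0,2]);y=(px[1]-K[1,2])
    if cam=='wrist':
        r=np.hypot(x,y);th=r/K[0,0];s=np.sin(th)/max(r,1e-9)
        d=np.array([x*s,-y*s,-np.cos(th)])
    else: d=np.array([x/K[0,0],-y/K[1,1],-1.])
    R=V[:3,:3];c=-R.T@V[:3,3];d=R.T@d
    return c,d/np.linalg.norm(d)
def atz(cam,px,z,p=None):
    c,d=ray(cam,px,p);return c+d*(z-c[2])/d[2]
def proj(cam,X,p=None):
    p=p or bot.camera_params(cam);K=p['K'];V=p['view']
    X=np.atleast_2d(X);c=X@V[:3,:3].T+V[:3,3];q=np.stack([c[:,0],-c[:,1],-c[:,2]],1)
    if cam=='wrist':
        rr=np.hypot(q[:,0],q[:,1]);th=np.arctan2(rr,q[:,2]);f=th/np.maximum(rr,1e-9)*K[0,0]
        return np.stack([q[:,0]*f+K[0,2],q[:,1]*f+K[1,2]],1)
    return q[:,:2]/q[:,2:]*K[0,0]+K[:2,2]
def tri(obs):
    A=np.zeros((3,3));b=np.zeros(3)
    for c,d in obs:
        P=np.eye(3)-np.outer(d,d);A+=P;b+=P@c
    return np.linalg.solve(A,b)
def crop(im,x0,x1,y0,y1,s,name):
    cv2.imwrite(name,cv2.resize(im[y0:y1,x0:x1,::-1],None,fx=s,fy=s,interpolation=cv2.INTER_CUBIC))
E
python3 - <<'E'
from h import *
ims={n:bot.camera(n) for n in["scene","top"]}
np.savez('m0.npz',**ims)
crop(ims['top'],290,430,120,240,5,'pics/topc.png')
crop(ims['top'],130,260,150,290,4,'pics/topj.png')
crop(ims['scene'],170,430,110,330,3,'pics/scc.png')
for t in["connector","pin","slim_pin","lid_hole","base_hole","nest","lid_edge","hinge","jig"]:
    for n in ims:
        print(t,n,[(np.round(r['xy']).tolist(),round(r['score'],2)) for r in bot.recognise(n,t)[:4]])
E
```

```text
connector scene [([377.0, 296.0], 0.53)]
connector top [([402.0, 209.0], 0.45)]
pin scene [([347.0, 198.0], 0.65), ([153.0, 203.0], 0.61), ([153.0, 230.0], 0.55), ([218.0, 175.0], 0.22)]
pin top [([173.0, 300.0], 0.55), ([313.0, 147.0], 0.51), ([212.0, 315.0], 0.45)]
slim_pin scene [([376.0, 211.0], 0.46)]
slim_pin top [([339.0, 142.0], 0.43)]
lid_hole scene [([216.0, 146.0], 0.66)]
lid_hole top [([172.0, 201.0], 0.79), ([387.0, 130.0], 0.28)]
base_hole scene [([212.0, 176.0], 0.7)]
base_hole top [([192.0, 228.0], 0.92)]
nest scene [([216.0, 173.0], 0.9)]
nest top [([189.0, 226.0], 0.97)]
lid_edge scene [([219.0, 150.0], 0.95), ([215.0, 176.0], 0.39)]
lid_edge top [([172.0, 203.0], 0.76)]
hinge scene [([213.0, 176.0], 0.57), ([309.0, 182.0], 0.37)]
hinge top [([193.0, 230.0], 0.9)]
jig scene [([219.0, 176.0], 0.64)]
jig top [([193.0, 231.0], 0.9)]
```

View pics/topc.png

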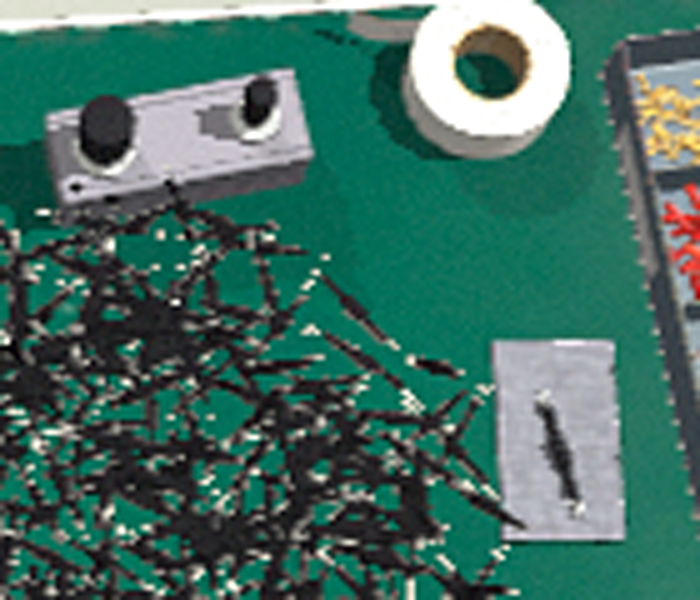

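View pics/topj.png

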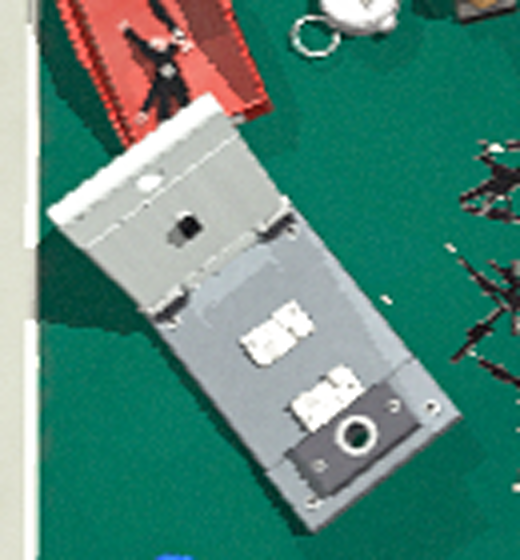

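View pics/scc.png

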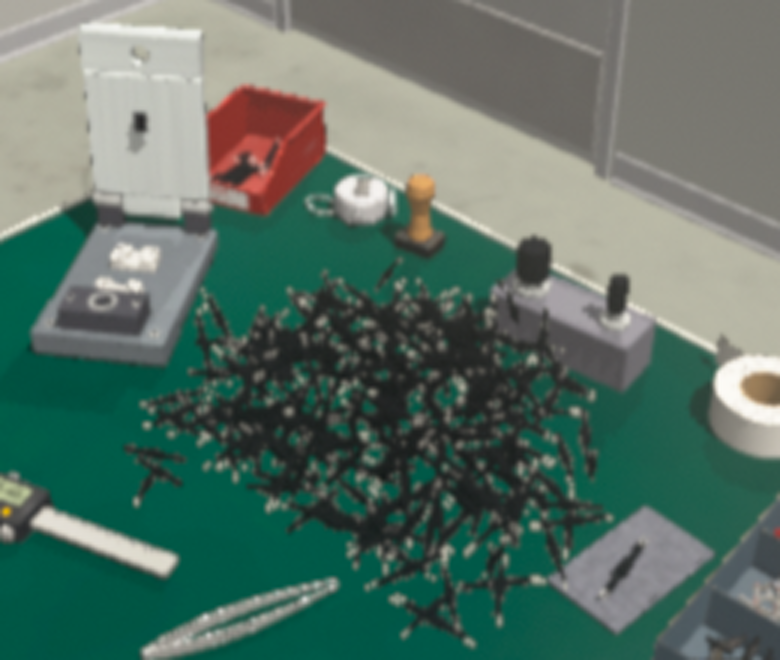

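Pin candidates in the top view:
- (313,147): black, thick knob, in the stand. This fits the description.
- (339,142): slim knob in the stand, to be left there.
- (173,300) blue and (212,315) red: excluded by colour.

The connector at (402,209) is the only one lying alone on the grey pad. The parts at the pad's left edge belong to the heap.

Run:
```python
from h import *
f=lambda x,y:(x/4+130,y/4+150)
g=lambda x,y:(x/5+290,y/5+120)
s=lambda x,y:(x/3+170,y/3+110)
P=lambda *a:print(*[np.round(v,4) if not isinstance(v,str) else v for v in a])
P('basehole top',atz('top',f(356,434),.04),'scene',atz('scene',s(101,301),.04),tri([ray('top',f(356,434)),ray('scene',s(101,301))]))
a=atz('top',f(315,532),.022);b=atz('top',f(460,415),.022);P('front corners',a,b,np.linalg.norm(a-b),np.degrees(np.arctan2(*(a-b)[1::-1])))
P('saddles',atz('top',f(278,333),.033),atz('top',f(327,398),.033))
P('lidhole tri',tri([ray('top',f(150,182)),ray('scene',s(141,54))]))
P('lid corners L tri',tri([ray('top',f(52,213)),ray('scene',s(82,28))]),'R',tri([ray('top',f(210,98)),ray('scene',s(205,33))]))
P('pin knob top', tri([ray('top',g(105,105)),ray('scene',s(534,243))]),'atz.078top',atz('top',g(106,112),.078))
P('pin collar', atz('top',g(106,150),.042))
P('slim', tri([ray('top',g(261,85)),ray('scene',s(618,280))]),atz('top',g(258,120),.042))
P('conn', atz('top',g(559,455),.006),atz('scene',s(623,569),.006),'ends',atz('top',g(543,397),.006),atz('top',g(575,512),.006),atz('scene',s(641,543),.006),atz('scene',s(604,596),.006))
P('stand corners',atz('top',g(48,115),.04),atz('top',g(295,70),.04),atz('top',g(60,190),.04),atz('top',g(313,155),.04))
P('pad corners',*[atz('top',g(*q),.003) for q in((492,340),(613,340),(625,540),(503,540))])
```

```text
basehole top [0.4003 0.3248 0.04  ] scene [0.4007 0.3265 0.04  ] [0.3999 0.3247 0.0414]
front corners [0.3521 0.3503 0.022 ] [0.4099 0.2709 0.022 ] 0.0983 126.0659
saddles [0.4585 0.3658 0.033 ] [0.4216 0.3405 0.033 ]
lidhole tri [0.5094 0.402  0.1715]
lid corners L tri [0.4916 0.4461 0.1847] R [0.5452 0.3695 0.1867]
pin knob top [0.6348 0.1161 0.0783] atz.078top [0.6332 0.1148 0.078 ]
pin collar [0.629  0.1135 0.042 ]
slim [0.641  0.0479 0.077 ] [0.6389 0.0453 0.042 ]
conn [ 0.4868 -0.0795  0.006 ] [ 0.4876 -0.079   0.006 ] ends [ 0.5138 -0.0753  0.006 ] [ 0.4607 -0.0837  0.006 ] [ 0.5124 -0.074   0.006 ] [ 0.4628 -0.0839  0.006 ]
stand corners [0.6477 0.138  0.04  ] [0.6622 0.0265 0.04  ] [0.6124 0.135  0.04  ] [0.6218 0.0221 0.04  ]
pad corners [ 0.5423 -0.056   0.003 ] [ 0.5389 -0.1103  0.003 ] [ 0.4473 -0.105   0.003 ] [ 0.4506 -0.0512  0.003 ]
```

```bash
python3 -m jog '[{"rotation":[0,0,4],"travel":[25,-54,0],"jaw":0.2},{"rotation":[0,0,4],"travel":[25,-54,0],"jaw":0.2},{"rotation":[0,0,4],"travel":[25,-54,0],"jaw":0.2},{"rotation":[0,0,4],"travel":[25,-54,0],"jaw":0.2},{"rotation":[0,0,4],"travel":[25,-54,0],"jaw":0.2},{"rotation":[0,0,4],"travel":[25,-54,0],"jaw":0.2},{"rotation":[0,0,4],"travel":[25,-54,0],"jaw":0.2},{"rotation":[0,0,4],"travel":[25,-54,0],"jaw":0.2}]' 30; python3 -c "
from h import *
print(bot.get_obs()['q'])"
```

```text
time: 2.15
ee_pos: [0.4105, 0.0744, 0.2316]
tcp_rot: [-90.1, -0.0, 99.7]
wrist_force: [0.1, 0.7, -0.0]
opening: 0.0513
[ 1.02737860e+01 -1.30930531e+01 -6.91751348e+00  9.61135610e+01
  6.55860255e-03  5.90657952e-01]
```

```bash
python3 -m jog '[{"rotation":[0,0,0],"travel":[19,-38,-28],"jaw":-0.4},{"rotation":[0,0,0],"travel":[19,-38,-28],"jaw":-0.4},{"rotation":[0,0,0],"travel":[19,-38,-28],"jaw":-0.4},{"rotation":[0,0,0],"travel":[19,-38,-28],"jaw":-0.4},{"rotation":[0,0,0],"travel":[0,0,0],"jaw":-0.4}]'
python3 - <<'E'
from h import *
p=bot.camera_params('wrist');im=bot.camera('wrist')
cv2.imwrite('pics/w1.png',im[:,:,::-1])
r=bot.trace('wrist','connector')
for q in r[:4]:
    m=q['mask'];ys,xs=np.nonzero(m);pts=np.array([atz('wrist',(x,y),.006,p)[:2] for x,y in zip(xs,ys)])
    c=pts.mean(0);w,v=np.linalg.eigh(np.cov(pts.T));a=v[:,1]
    pr=(pts-c)@a;print(q['score'],q['xy'],c,(c+a*(pr.max()+pr.min())/2),'len',np.ptp(pr),'wid',np.ptp((pts-c)@v[:,0]),'ang',np.degrees(np.arctan2(a[1],a[0])))
print(bot.get_obs())
E
```

```text
time: 2.78
ee_pos: [0.4854, -0.0775, 0.1167]
tcp_rot: [-89.8, -0.1, 99.4]
wrist_force: [-0.2, 0.6, -0.1]
opening: 0.0256
0.63 [284.5, 205.4] [ 0.48813417 -0.0785102 ] [ 0.49051062 -0.07810663] len 0.04945619138118651 wid 0.008128366402220897 ang -170.36193978638633
{'time': 2.875, 'q': array([-8.87420775e+00, -3.71009834e+00, -1.10688413e+01,  8.26856217e+01,
        9.76261820e-03, -1.83662913e+01]), 'qd': array([ 1.32923175, -1.32497106,  0.62971163,  0.18551852,  0.14362727,
        0.07168093]), 'joint_efforts': array([ -1.17170569, -41.0259819 ,  45.9689784 ,  -0.20319685,
        -0.05595263,  -0.06475214]), 'ee_pos': array([ 0.48575674, -0.07579431,  0.11927369]), 'tcp_rot': array([-8.99609713e+01, -2.32442364e-02,  9.94920718e+01]), 'wrist_force': array([-0.03707425, -0.80251034,  0.23345545]), 'torque': array([-0.0029094 , -0.00425192,  0.0707961 ]), 'opening': 0.025671421281529484}
```

View pics/w1.png

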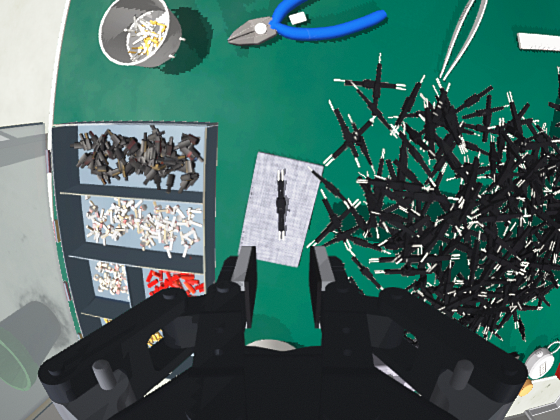

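Run:
```python
import cv2
im=cv2.imread('pics/w1.png')
cv2.imwrite('pics/w1c.png',cv2.resize(im[150:270,220:350],None,fx=5,fy=5,interpolation=cv2.INTER_CUBIC))
```

```text
(no output)
```

View pics/w1c.png

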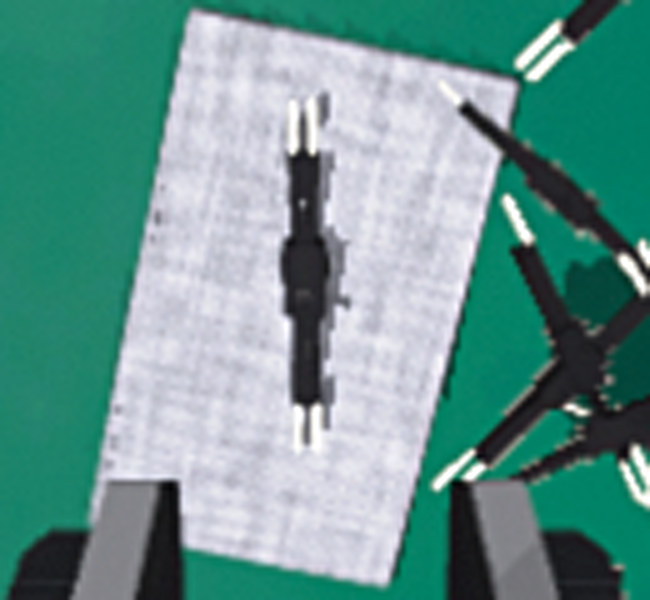

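Run:
```python
from h import *
p=bot.camera_params('wrist')
for x,y,z in((303,98,.006),(310,448,.006),(304,155,.009),(306,405,.009),(304,272,.009),(287,275,.007),(326,275,.007)):
    print(atz('wrist',(x/5+220,y/5+150),z,p).round(4))
```

```text
[ 0.4605 -0.0813  0.006 ]
[ 0.5197 -0.0704  0.006 ]
[ 0.4691 -0.0797  0.009 ]
[ 0.5109 -0.0725  0.009 ]
[ 0.4882 -0.0766  0.009 ]
[ 0.4898 -0.0792  0.007 ]
[ 0.4887 -0.0729  0.007 ]
```

```bash
python3 -m jog '[{"rotation":[0,0,0.5],"travel":[3.5,-1,-45],"jaw":-0.5},{"rotation":[0,0,0],"travel":[0,0,-45],"jaw":-0.5},{"rotation":[0,0,0],"travel":[0,0,0],"jaw":-0.5}]'
python3 - <<'E'
from h import *
print(bot.get_obs()['ee_pos'])
p=bot.camera_params('wrist');im=bot.camera('wrist')
crop(im,200,370,170,330,4,'pics/w2.png')
E
```

```text
time: 3.25
ee_pos: [0.4876, -0.0755, 0.0276]
tcp_rot: [-89.8, -0.1, 100.1]
wrist_force: [-0.7, -0.7, 0.1]
opening: 0.0215
[ 0.48758512 -0.07546728  0.02763209]
```

View pics/w2.png

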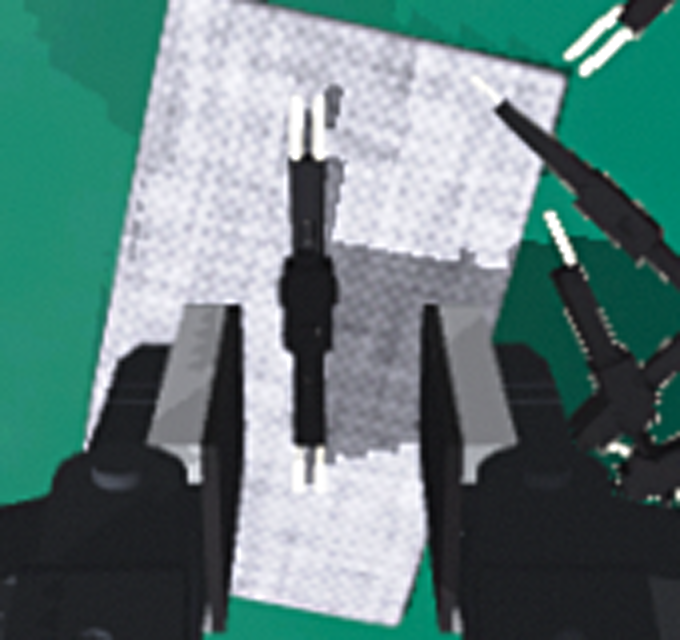

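Run:
```python
from h import *
p=bot.camera_params('wrist')
for x,y,z in((308,98,.006),(309,488,.006),(309,300,.009)):
    print(atz('wrist',(x/4+200,y/4+170),z,p).round(4))
T=bot.get_obs()['ee_pos']
print((proj('wrist',[T,T*[1,1,0]+[0,0,.009]],p)-[200,170])*4)
```

```text
[ 0.4619 -0.0834  0.006 ]
[ 0.5208 -0.0731  0.006 ]
[ 0.4892 -0.0785  0.009 ]
[[328.55557335 369.76461164]
 [328.72907807 302.15300301]]
```

```bash
python3 -m jog '[{"rotation":[0,0,0],"travel":[2.5,-3.2,0],"jaw":-0.5},{"rotation":[0,0,0],"travel":[0,0,-12],"jaw":-0.5},{"rotation":[0,0,0],"travel":[0,0,-11],"jaw":-0.5},{"rotation":[0,0,0],"travel":[0,0,0],"jaw":-0.5}]'
python3 - <<'E'
from h import *
print(bot.get_obs()['ee_pos'])
p=bot.camera_params('wrist');im=bot.camera('wrist')
crop(im,200,370,170,330,4,'pics/w3.png')
E
```

```text
time: 3.8
ee_pos: [0.4912, -0.0798, 0.0051]
tcp_rot: [-89.9, -0.0, 100.0]
wrist_force: [0.1, -0.4, -0.6]
opening: 0.0213
[ 0.49120231 -0.07977756  0.00513141]
```

View pics/w3.png

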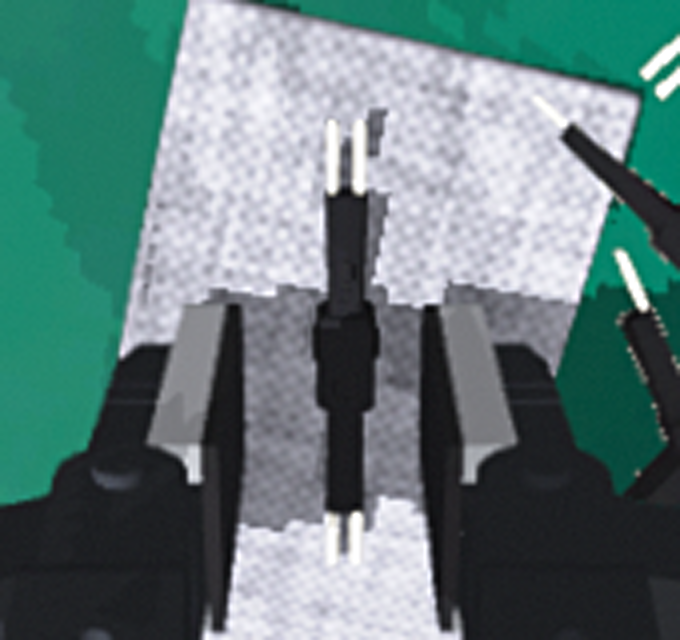

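```bash
python3 -m jog '[{"rotation":[0,0,0],"travel":[0,0.7,-0.5],"jaw":-0.7},{"rotation":[0,0,0],"travel":[0,0,0],"jaw":-1},{"rotation":[0,0,0],"travel":[0,0,0],"jaw":-1},{"rotation":[0,0,0],"travel":[0,0,0],"jaw":-1}]' 30
python3 - <<'E'
from h import *
p=bot.camera_params('wrist');im=bot.camera('wrist')
crop(im,200,370,170,330,4,'pics/w4.png')
E
```

```text
time: 4.35
ee_pos: [0.4922, -0.0792, 0.006]
tcp_rot: [-90.0, 0.0, 100.1]
wrist_force: [0.4, 0.6, 2.5]
opening: 0.0056
```

View pics/w4.png

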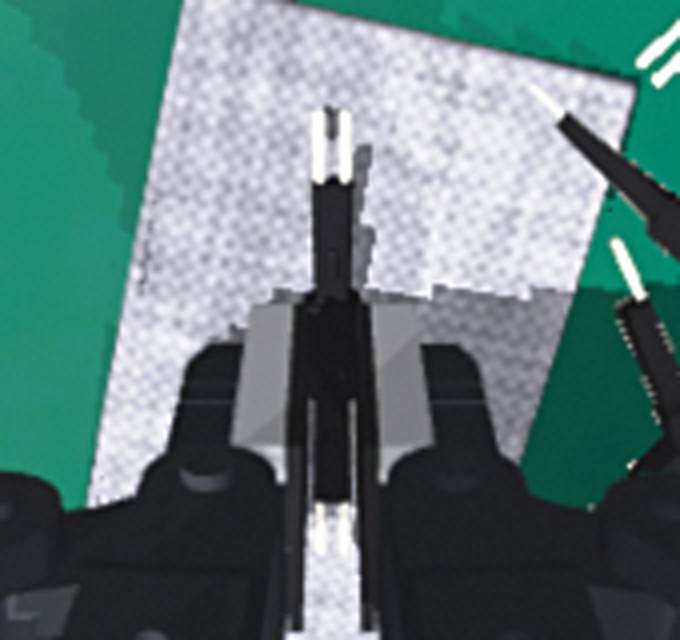

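```bash
python3 -m jog '[{"rotation":[0,0,0],"travel":[0,0,30],"jaw":-1},{"rotation":[0,0,0],"travel":[0,20,55],"jaw":-1},{"rotation":[0,0,3.7],"travel":[-7,45,40],"jaw":-1},{"rotation":[0,0,3.7],"travel":[-9,60,0],"jaw":-1},{"rotation":[0,0,3.7],"travel":[-9,60,0],"jaw":-1},{"rotation":[0,0,3.7],"travel":[-9,60,0],"jaw":-1},{"rotation":[0,0,3.7],"travel":[-9,60,0],"jaw":-1},{"rotation":[0,0,3.7],"travel":[-9,60,0],"jaw":-1}]'; python3 -m jog '[{"rotation":[0,0,3.7],"travel":[0,40,0],"jaw":-1},{"rotation":[0,0,0],"travel":[0,0,0],"jaw":-1},{"rotation":[0,0,0],"travel":[0,0,0],"jaw":-1}]'
python3 - <<'E'
from h import *
print(bot.get_obs()['ee_pos'],bot.get_obs()['tcp_rot'],bot.get_obs()['q'])
p=bot.camera_params('wrist');im=bot.camera('wrist');np.savez('w5.npz',im=im,V=p['view'],K=p['K'],ee=bot.get_obs()['ee_pos'],rot=bot.get_obs()['tcp_rot'])
cv2.imwrite('pics/w5.png',im[:,:,::-1])
crop(im,180,390,100,310,3,'pics/w5c.png')
E
```

```text
time: 5.4
ee_pos: [0.4394, 0.2878, 0.1308]
tcp_rot: [-90.0, 0.0, 122.4]
wrist_force: [1.6, 0.7, 0.4]
opening: 0.0054
time: 5.78
ee_pos: [0.4398, 0.3255, 0.1305]
tcp_rot: [-90.0, 0.0, 125.9]
wrist_force: [0.1, 0.4, -1.0]
opening: 0.0058
[0.43984976 0.32546499 0.13048252] [-8.99510618e+01  1.63326879e-02  1.25938561e+02] [ 3.65076889e+01  3.80050810e+00 -2.31708746e+00  8.39315025e+01
 -1.58457734e-02  5.69141462e-01]
```

View pics/w5.png

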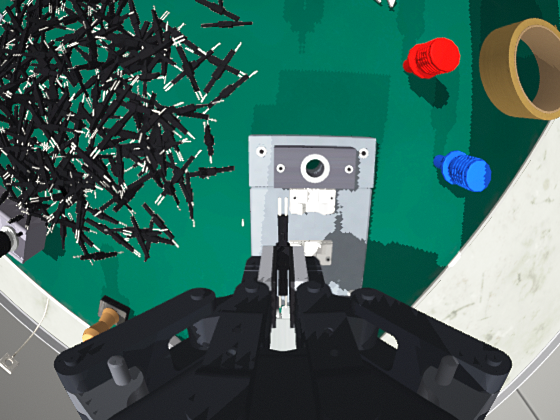

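View pics/w5c.png

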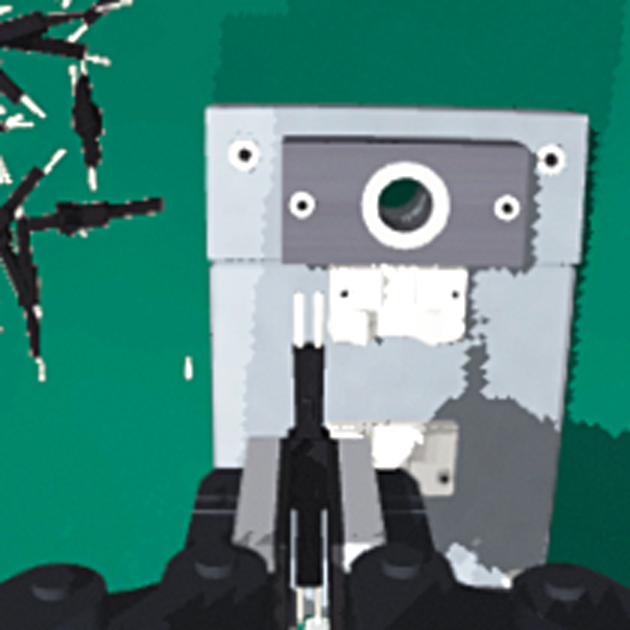

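Run:
```python
from h import *
d=np.load('w5.npz');p={'K':d['K'],'view':d['V']}
W=lambda x,y,z:atz('wrist',(x/3+180,y/3+100),z,p)
def ang(a,b):v=b-a;return np.degrees(np.arctan2(v[1],v[0])).round(2),np.linalg.norm(v).round(4)
a=W(205,107,.022);b=W(588,116,.022);print('front',a.round(4),b.round(4),ang(a,b))
a=W(302,204,.04);b=W(507,208,.04);print('screws',ang(a,b),((a+b)/2).round(4))
a=W(244,154,.022);b=W(551,159,.022);print('screws2',ang(a,b),((a+b)/2).round(4))
a=W(283,137,.04);b=W(283,264,.04);print('landL',ang(b,a))
a=W(530,145,.04);b=W(530,268,.04);print('landR',ang(b,a))
print('hole',W(404,204,.04).round(4))
print('saddle1',W(328,268,.033).round(4),W(467,268,.033).round(4),W(397,304,.033).round(4),'s2',W(394,457,.033).round(4))
T=d['ee']
print('conn tip',[W(x,y,T[2]+.003).round(4) for x,y in((309,292),(309,347))],T)
```

```text
front [0.412  0.2728 0.022 ] [0.3539 0.3549 0.022 ] (np.float64(125.32), np.float64(0.1005))
screws (np.float64(125.23), np.float64(0.0504)) [0.401 0.327 0.04 ]
screws2 (np.float64(125.57), np.float64(0.0808)) [0.3927 0.321  0.022 ]
landL (np.float64(-144.36), np.float64(0.0313))
landR (np.float64(-141.32), np.float64(0.031))
hole [0.4009 0.3264 0.04  ]
saddle1 [0.426 0.322 0.033] [0.405  0.3508 0.033 ] [0.4232 0.342  0.033 ] s2 [0.4578 0.3676 0.033 ]
conn tip [array([0.4123, 0.3061, 0.1337]), array([0.4193, 0.3111, 0.1337])] [0.44002999 0.32504131 0.13065519]
```

Run:
```python
from h import *
d=np.load('w5.npz');p={'K':d['K'],'view':d['V']}
W=lambda x,y,z:atz('wrist',(x/3+180,y/3+100),z,p)
im=d['im'];crop(im,250,320,180,330,4,'pics/w5d.png')
T=d['ee'];ax=np.array([.815,.579])
yaw=np.radians(125.94);n=np.array([np.cos(yaw),np.sin(yaw)]);ax=np.array([n[1],-n[0]])
for z in(-.001,.002,.005):
  print(z,[(round(float((W(x,y,T[2]+z)[:2]-T[:2])@ax),4),round(float((W(x,y,T[2]+z)[:2]-T[:2])@n),4)) for x,y in((309,292),(309,347),(310,585))])
```

```text
-0.001 [(-0.0325, 0.0009), (-0.0237, 0.0009), (0.0196, 0.0011)]
0.002 [(-0.0333, 0.0009), (-0.0246, 0.0009), (0.0177, 0.0011)]
0.005 [(-0.0341, 0.0009), (-0.0256, 0.0009), (0.0158, 0.0011)]
```

View pics/w5d.png

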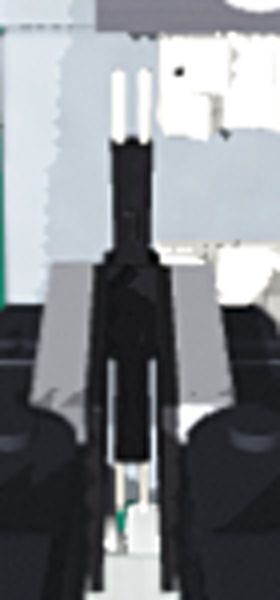

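```bash
python3 -m jog '[{"rotation":[0,0,-0.5],"travel":[2.5,16,-20],"jaw":-1},{"rotation":[0,0,0],"travel":[2.3,16,-20],"jaw":-1},{"rotation":[0,0,0],"travel":[0,0,-35],"jaw":-1},{"rotation":[0,0,0],"travel":[0,0,0],"jaw":-1},{"rotation":[0,0,0],"travel":[0,0,0],"jaw":-1}]'
python3 - <<'E'
from h import *
print(bot.get_obs()['ee_pos'],bot.get_obs()['tcp_rot'],bot.get_obs()['wrist_force'])
p=bot.camera_params('wrist');im=bot.camera('wrist');np.savez('w6.npz',im=im,V=p['view'],K=p['K'],ee=bot.get_obs()['ee_pos'],rot=bot.get_obs()['tcp_rot'])
crop(im,180,390,100,310,3,'pics/w6c.png')
s=bot.camera('scene');crop(s,160,290,90,250,4,'pics/s6.png')
E
```

```text
time: 6.45
ee_pos: [0.4449, 0.358, 0.0561]
tcp_rot: [-90.0, -0.0, 125.4]
wrist_force: [0.4, 0.4, 0.4]
opening: 0.0057
[0.44492537 0.35804743 0.05612476] [-8.99972312e+01 -1.00067515e-03  1.25447189e+02] [0.39189696 0.39360452 0.42957705]
```

View pics/w6c.png

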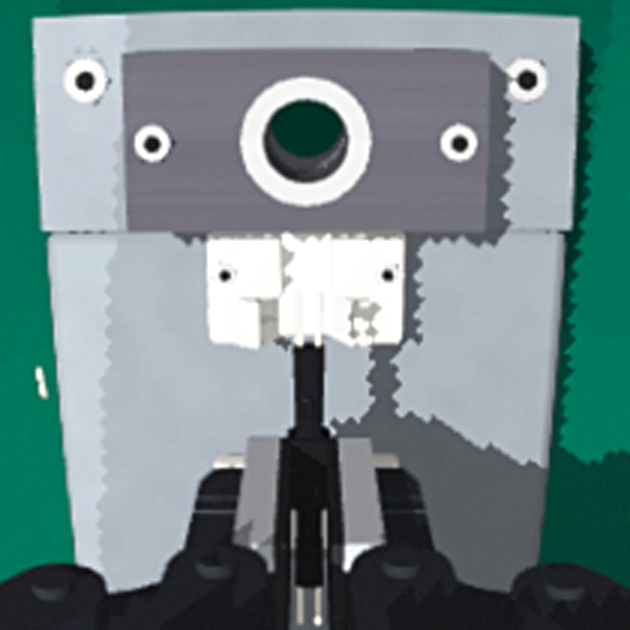

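View pics/s6.png

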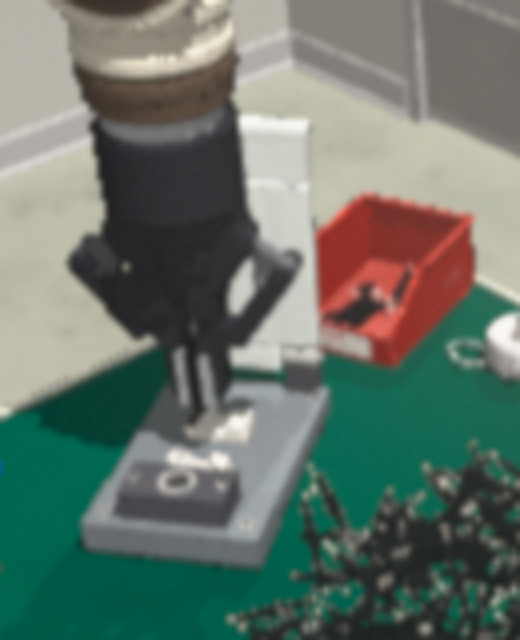

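Run:
```python
from h import *
d=np.load('w6.npz');p={'K':d['K'],'view':d['V']}
W=lambda x,y,z:atz('wrist',(x/3+180,y/3+100),z,p)
T=d['ee'];yaw=np.radians(d['rot'][2]);n=np.array([np.cos(yaw),np.sin(yaw)]);ax=np.array([n[1],-n[0]])
L=lambda x,y,z:(1e3*np.array([(W(x,y,z)[:2]-T[:2])@ax,(W(x,y,z)[:2]-T[:2])@n])).round(2)
print('hole',L(306,140,.04),'screws',L(152,144,.04),L(459,144,.04),'saddle corners',L(206,240,.033),L(208,343,.033),L(404,237,.033),L(402,343,.033))
print('conn',L(308,292,T[2]+.001),L(308,347,T[2]+.001),L(309,585,T[2]+.001))
```

```text
hole [-5.464e+01  1.000e-02] screws [-54.22 -25.38] [-54.2   25.22] saddle corners [-36.46 -17.49] [-17.57 -17.65] [-36.99  17.09] [-17.57  17.23]
conn [-33.65   0.33] [-24.96   0.33] [17.53  0.5 ]
```

```bash
python3 -m jog '[{"rotation":[0,0,0],"travel":[-0.4,-0.5,-12],"jaw":-1},{"rotation":[0,0,0],"travel":[0,0,-9],"jaw":-1},{"rotation":[0,0,0],"travel":[0,0,-4],"jaw":-1},{"rotation":[0,0,0],"travel":[0,0,0],"jaw":-1}]'
python3 - <<'E'
from h import *
print(bot.get_obs()['ee_pos'],bot.get_obs()['tcp_rot'],bot.get_obs()['wrist_force'])
im=bot.camera('wrist')
crop(im,180,390,100,310,3,'pics/w7c.png')
E
```

```text
time: 7.05
ee_pos: [0.4439, 0.3569, 0.031]
tcp_rot: [-89.9, 0.0, 125.4]
wrist_force: [-3.8, -2.9, 5.8]
opening: 0.0054
[0.44393973 0.35690885 0.03099199] [-8.99430484e+01  3.63923001e-03  1.25448308e+02] [-3.76752539 -2.89158913  5.82087674]
```

View pics/w7c.png

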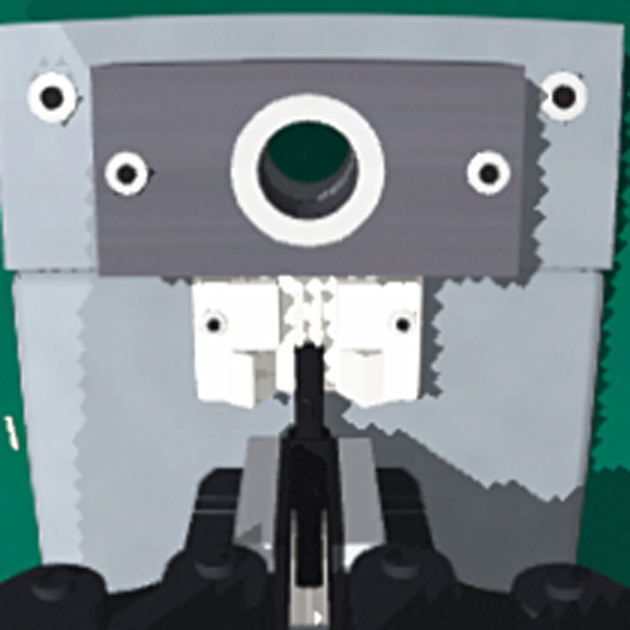

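```bash
python3 -m jog '[{"rotation":[0,0,0],"travel":[-0.8,-0.6,1],"jaw":-1},{"rotation":[0,0,0],"travel":[-0.4,-0.3,0],"jaw":-1},{"rotation":[0,0,0],"travel":[0,0,0],"jaw":-1}]';python3 -m jog '[{"rotation":[0,0,0],"travel":[0,0,-1],"jaw":-1},{"rotation":[0,0,0],"travel":[0,0,0],"jaw":-1}]'
python3 - <<'E'
from h import *
im=bot.camera('wrist')
crop(im,230,340,180,320,4,'pics/w8c.png')
E
```

```text
time: 7.48
ee_pos: [0.4433, 0.3565, 0.0317]
tcp_rot: [-90.0, 0.0, 125.5]
wrist_force: [1.5, -0.4, 0.3]
opening: 0.0057
time: 7.72
ee_pos: [0.4433, 0.3565, 0.031]
tcp_rot: [-90.0, -0.0, 125.5]
wrist_force: [-0.8, -0.6, 3.1]
opening: 0.0058
```

View pics/w8c.png

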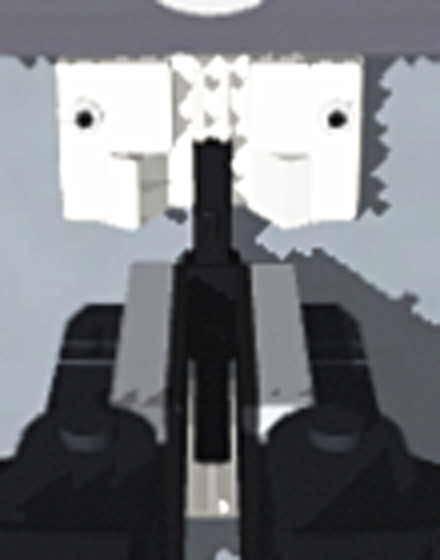

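```bash
python3 -m jog '[{"rotation":[0,0,0],"travel":[0,0,0],"jaw":-0.6},{"rotation":[0,0,0],"travel":[0,0,0],"jaw":-0.5},{"rotation":[0,0,0],"travel":[0,0,25],"jaw":-0.4},{"rotation":[0,0,0],"travel":[0,0,50],"jaw":-0.4},{"rotation":[0,0,0],"travel":[-24,-17,20],"jaw":-0.4},{"rotation":[0,0,0],"travel":[0,0,0],"jaw":-0.4}]'
python3 - <<'E'
from h import *
p=bot.camera_params('wrist');im=bot.camera('wrist');np.savez('w9.npz',im=im,V=p['view'],K=p['K'],ee=bot.get_obs()['ee_pos'],rot=bot.get_obs()['tcp_rot'])
cv2.imwrite('pics/w9.png',im[:,:,::-1])
crop(im,210,360,120,280,4,'pics/w9c.png')
E
```

```text
time: 8.52
ee_pos: [0.4192, 0.3395, 0.1278]
tcp_rot: [-90.2, -0.0, 125.5]
wrist_force: [0.4, 0.2, -0.4]
opening: 0.0259
```

View pics/w9c.png

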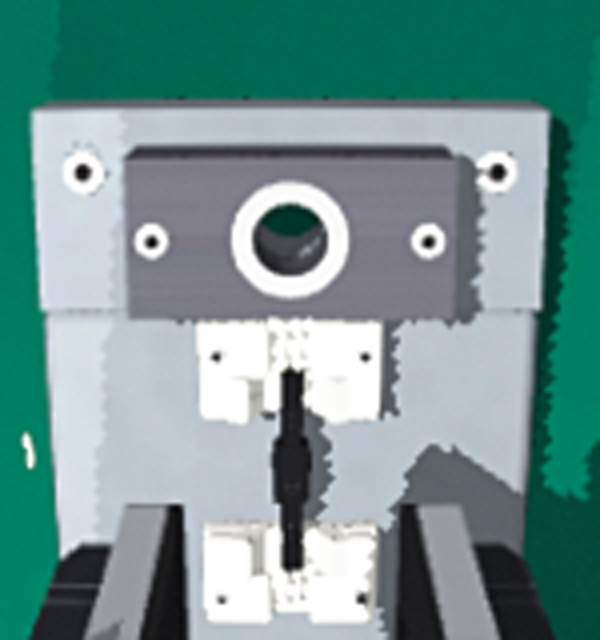

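The connector lies symmetric and flat in both saddles, its centre at about (290,470) in the crop. The lid is next, so I'll check its angle and the clearance of the wrist camera.

Run:
```python
from h import *
o=bot.get_obs();p=bot.camera_params('wrist');V=p['view'];c=-V[:3,:3].T@V[:3,3]
ax=np.array([.815,.579]);n=np.array([-.579,.815])
r=c-o['ee_pos'];print('cam rel',r@[*ax,0],r@[*n,0],r[2])
s=bot.camera('scene');t=bot.camera('top')
crop(s,160,290,90,250,4,'pics/s9.png');crop(t,120,260,140,290,4,'pics/t9.png')
h=np.array([.502,.398])
for X in([.5094,.402,.1715],[.4916,.4461,.1847],[.5452,.3695,.1867]):
    X=np.array(X);print((X[:2]-h)@ax,(X[:2]-h)@n,X[2]-.046)
```

```text
cam rel -0.07123322160468948 0.00018144393684041939 0.14312677291588605
0.00834699999999997 -0.0010245999999999751 0.1255
0.019373899999999968 0.04522309999999999 0.1387
0.018706499999999997 -0.04824030000000003 0.1407
```

View pics/t9.png

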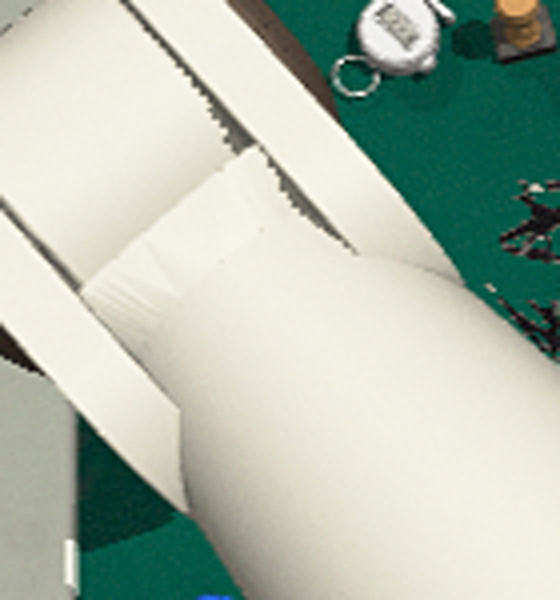

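```bash
python3 -m jog '[{"rotation":[0,0,0],"travel":[0,0,50],"jaw":-1},{"rotation":[0,0,0],"travel":[0,0,50],"jaw":-1},{"rotation":[0,0,0],"travel":[20,14,32],"jaw":-1},{"rotation":[0,0,0],"travel":[34,24,0],"jaw":-1},{"rotation":[0,0,0],"travel":[34,24,0],"jaw":-1},{"rotation":[0,0,0],"travel":[33,23,0],"jaw":-1},{"rotation":[0,0,0],"travel":[0,0,0],"jaw":-1},{"rotation":[0,0,0],"travel":[0,0,0],"jaw":-1}]'
python3 - <<'E'
from h import *
im=bot.camera('wrist');cv2.imwrite('pics/w10.png',im[:,:,::-1])
s=bot.camera('scene');crop(s,130,330,50,250,3,'pics/s10.png')
E
```

```text
time: 9.68
ee_pos: [0.5402, 0.4244, 0.2562]
tcp_rot: [-89.9, 0.0, 125.4]
wrist_force: [-0.1, -0.0, 1.2]
opening: -0.0002
```

View pics/w10.png

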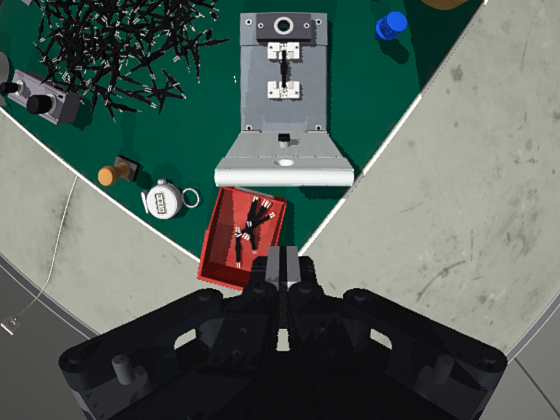

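View pics/s10.png

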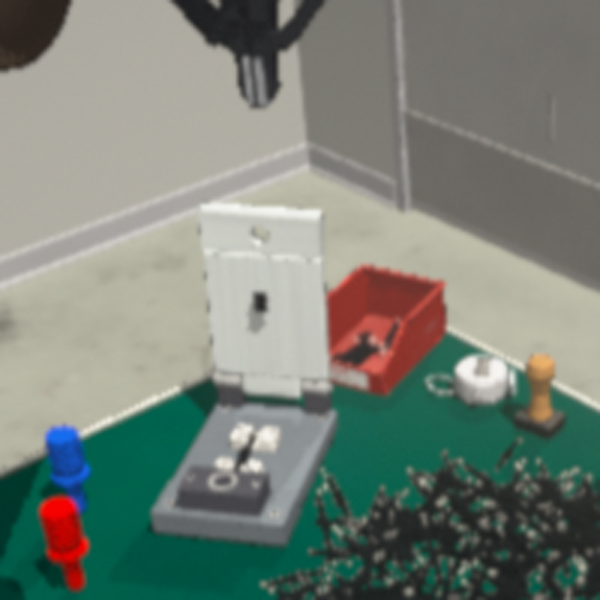

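Run:
```python
from h import *
o=bot.get_obs();ax=np.array([.815,.579]);h=np.array([.502,.398])
for y in(168,186):
  X=atz('wrist',(285,y),.186);print(X,(X[:2]-h)@ax,(o['ee_pos'][:2]-h)@ax)
```

```text
[0.51100796 0.40593163 0.186     ] 0.01193390470934809 0.045857854172477175
[0.52110555 0.41314546 0.186     ] 0.024340243851971134 0.045857854172477175
```

```bash
python3 -m jog '[{"rotation":[0,0,0],"travel":[0,0,-45],"jaw":-1},{"rotation":[0,0,0],"travel":[0,0,-43],"jaw":-1},{"rotation":[0,0,0],"travel":[0,0,0],"jaw":-1},{"rotation":[0,0,0],"travel":[-6.5,-4.6,0],"jaw":-1},{"rotation":[0,0,0],"travel":[-5,-3.5,0],"jaw":-1},{"rotation":[0,0,0],"travel":[-5,-3.5,0],"jaw":-1}]'; python3 -m jog '[{"rotation":[0,0,0],"travel":[-5,-3.5,0],"jaw":-1},{"rotation":[0,0,0],"travel":[-5,-3.5,0],"jaw":-1},{"rotation":[0,0,0],"travel":[-5,-3.5,0],"jaw":-1}]'
```

```text
time: 10.52
ee_pos: [0.524, 0.413, 0.1719]
tcp_rot: [-90.2, -0.0, 125.5]
wrist_force: [1.7, 0.2, 0.2]
opening: -0.0002
time: 10.9
ee_pos: [0.5084, 0.402, 0.1697]
tcp_rot: [-90.0, 0.0, 125.4]
wrist_force: [0.9, 0.7, 0.9]
opening: -0.0002
```

```bash
python3 -m jog '[{"rotation":[0,0,0],"travel":[-5,-3.5,0],"jaw":-1},{"rotation":[0,0,0],"travel":[-5,-3.5,0],"jaw":-1},{"rotation":[0,0,0],"travel":[-5,-3.5,0],"jaw":-1},{"rotation":[0,0,0],"travel":[-2,-1.5,0],"jaw":-1},{"rotation":[0,0,0],"travel":[0,0,0],"jaw":-1}]'
python3 - <<'E'
from h import *
im=bot.camera('wrist');cv2.imwrite('pics/w11.png',im[:,:,::-1])
s=bot.camera('scene');crop(s,130,330,50,250,3,'pics/s11.png')
E
```

```text
time: 11.52
ee_pos: [0.4916, 0.3902, 0.1699]
tcp_rot: [-90.0, -0.0, 125.5]
wrist_force: [0.2, -0.6, -0.2]
opening: 0.0004
```

View pics/w11.png

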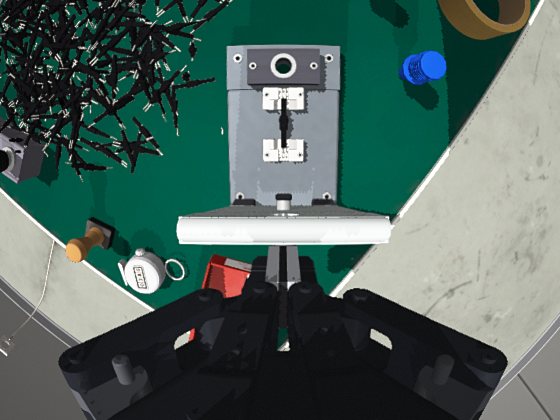

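View pics/s11.png

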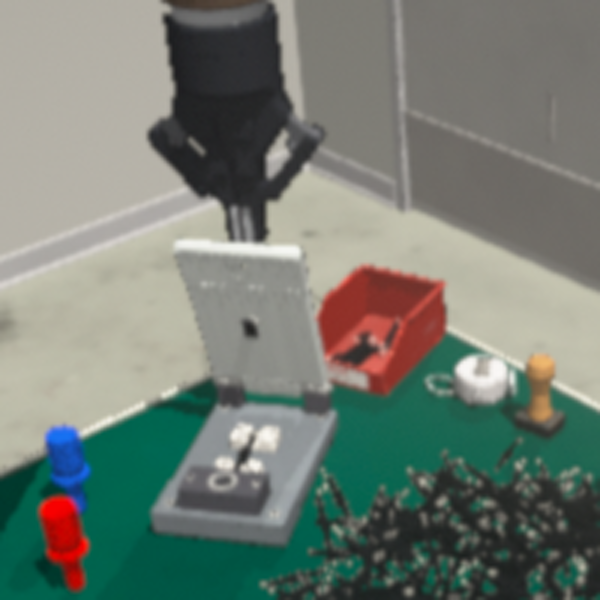

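The lid is tilted forward of upright, its front edge at about (240,245) in the scene crop. I'll raise clear and start towards the pin while it sinks.

```bash
python3 -m jog '[{"rotation":[0,0,0],"travel":[0,0,40],"jaw":-1},{"rotation":[0,0,0],"travel":[0,0,40],"jaw":-0.5},{"rotation":[0,0,-2.5],"travel":[17,-35,0],"jaw":0},{"rotation":[0,0,-2.5],"travel":[17,-35,0],"jaw":0.1},{"rotation":[0,0,-2.5],"travel":[18,-35,0],"jaw":0.1},{"rotation":[0,0,-2.5],"travel":[18,-35,0],"jaw":0.1},{"rotation":[0,0,-2.5],"travel":[18,-35,0],"jaw":0.1},{"rotation":[0,0,-2.5],"travel":[18,-35,-30],"jaw":0.1}]'; python3 -m jog '[{"rotation":[0,0,-2.5],"travel":[17,-35,-40],"jaw":0.1},{"rotation":[0,0,-2.5],"travel":[17,-30,-40],"jaw":0.1},{"rotation":[0,0,0],"travel":[0,0,0],"jaw":0.1},{"rotation":[0,0,0],"travel":[0,0,0],"jaw":0.1}]'
python3 - <<'E'
from h import *
o=bot.get_obs();p=bot.camera_params('wrist');im=bot.camera('wrist');np.savez('w12.npz',im=im,V=p['view'],K=p['K'],ee=o['ee_pos'],rot=o['tcp_rot'])
cv2.imwrite('pics/w12.png',im[:,:,::-1])
s=bot.camera('scene');crop(s,150,410,100,300,3,'pics/s12.png')
print([(q['score'],q['xy']) for q in bot.recognise('wrist','pin')],[(q['score'],q['xy']) for q in bot.recognise('wrist','slim_pin')])
E
```

```text
time: 12.62
ee_pos: [0.5993, 0.1794, 0.2216]
tcp_rot: [-90.2, 0.0, 110.4]
wrist_force: [0.2, 0.2, -0.6]
opening: 0.047
time: 13.12
ee_pos: [0.6318, 0.1157, 0.1406]
tcp_rot: [-90.0, -0.0, 105.5]
wrist_force: [0.1, -0.7, -0.1]
opening: 0.047
[(0.98, [282.5, 210.4])] [(0.86, [192.6, 200.4])]
```

View pics/w12.png

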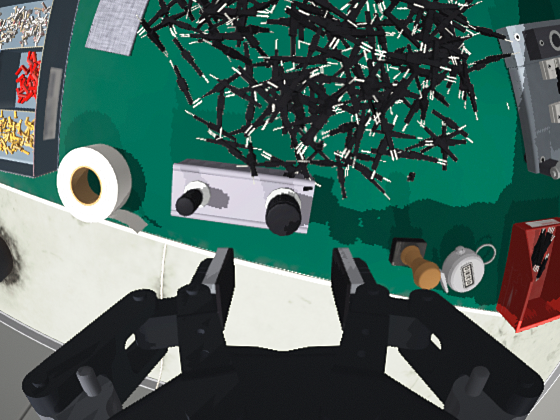

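View pics/s12.png

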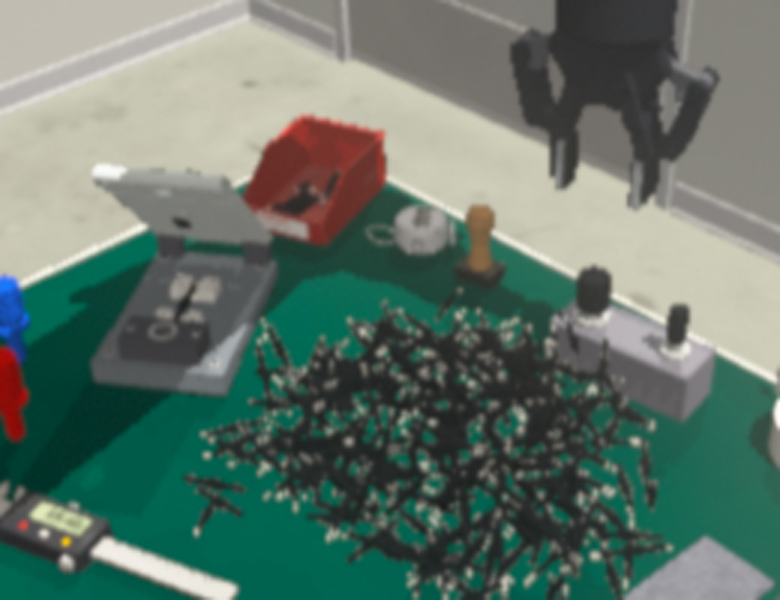

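The lid is sinking. In the wrist view the thick-knobbed pin is at (283,212) and the slim one at (190,200).

Run:
```python
from h import *
d=np.load('w12.npz');p={'K':d['K'],'view':d['V']};im=d['im']
crop(im,160,340,140,260,4,'pics/w12c.png')
for x,y,z in((284,219,.078),(280,192,.047)):print(atz('wrist',(x,y),z,p))
T=bot.get_obs()['ee_pos'];print(T,proj('wrist',[[T[0],T[1],.078],[T[0],T[1],.047]],p))
```

```text
[0.63037568 0.11652267 0.078     ]
[0.62069315 0.11084993 0.047     ]
[0.63202778 0.11642398 0.14139613] [[283.19727507 221.21250714]
 [283.12408017 207.83181374]]
```

View pics/w12c.png

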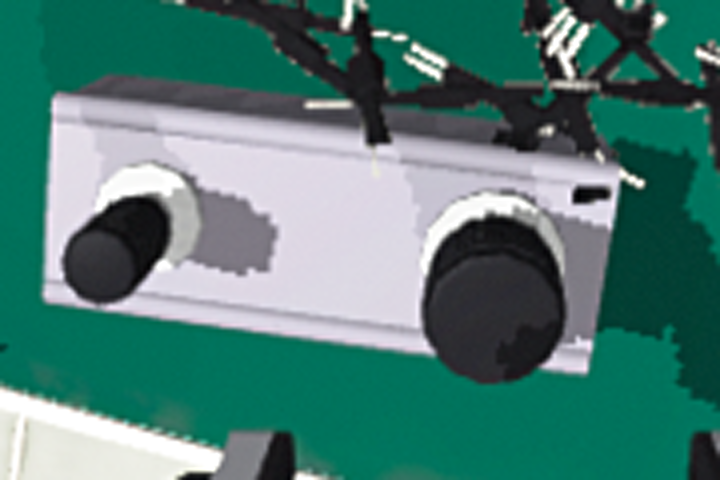

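```bash
python3 -m jog '[{"rotation":[0,0,0],"travel":[-1.7,0,-40],"jaw":0.0},{"rotation":[0,0,0],"travel":[0,0,-30],"jaw":0.0},{"rotation":[0,0,0],"travel":[0,0,-16],"jaw":0.0},{"rotation":[0,0,0],"travel":[0,0,0],"jaw":-0.2}]'
python3 - <<'E'
from h import *
o=bot.get_obs();im=bot.camera('wrist');crop(im,160,400,140,340,3,'pics/w13.png')
E
```

```text
time: 13.82
ee_pos: [0.6296, 0.1157, 0.0535]
tcp_rot: [-89.9, -0.0, 105.5]
wrist_force: [-0.5, -0.3, 0.3]
opening: 0.0341
```

View pics/w13.png

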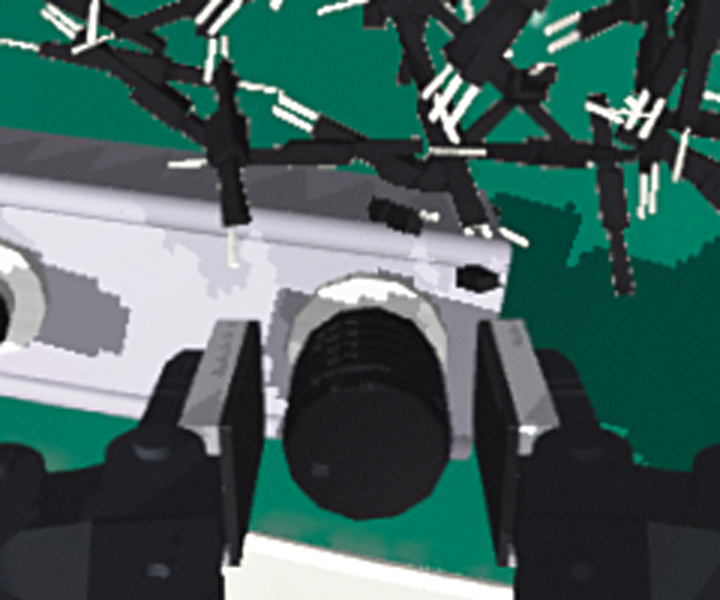

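```bash
python3 -m jog '[{"rotation":[0,0,0],"travel":[0,0,0],"jaw":-0.5},{"rotation":[0,0,0],"travel":[0,0,0],"jaw":-1},{"rotation":[0,0,0],"travel":[0,0,0],"jaw":-1},{"rotation":[0,0,0],"travel":[0,0,0],"jaw":-1}]' 90; python3 -m jog '[{"rotation":[0,0,0],"travel":[0,0,8],"jaw":-1},{"rotation":[0,0,0],"travel":[0,0,25],"jaw":-1},{"rotation":[0,0,0],"travel":[0,0,50],"jaw":-1},{"rotation":[0,0,0],"travel":[0,0,30],"jaw":-1},{"rotation":[0,0,0],"travel":[0,0,0],"jaw":-1}]';  python3 - <<'E'
from h import *
o=bot.get_obs();p=bot.camera_params('wrist');im=bot.camera('wrist');crop(im,160,400,140,340,3,'pics/w14.png')
s=bot.camera('scene');cv2.imwrite('pics/s14.png',cv2.resize(s[60:310,150:450,::-1],None,fx=2.6,fy=2.4))
print(o['ee_pos'],o['tcp_rot'])
E
```

```text
time: 14.38
ee_pos: [0.631, 0.1156, 0.0559]
tcp_rot: [-90.2, -0.0, 105.5]
wrist_force: [-1.0, 0.9, 6.3]
opening: 0.0207
time: 15.0
ee_pos: [0.6312, 0.1154, 0.1703]
tcp_rot: [-90.3, 0.0, 105.4]
wrist_force: [0.5, -0.0, -0.4]
opening: 0.0213
[0.63122204 0.11542825 0.17027376] [-9.02906995e+01  3.35055901e-02  1.05444370e+02]
```

View pics/w14.png

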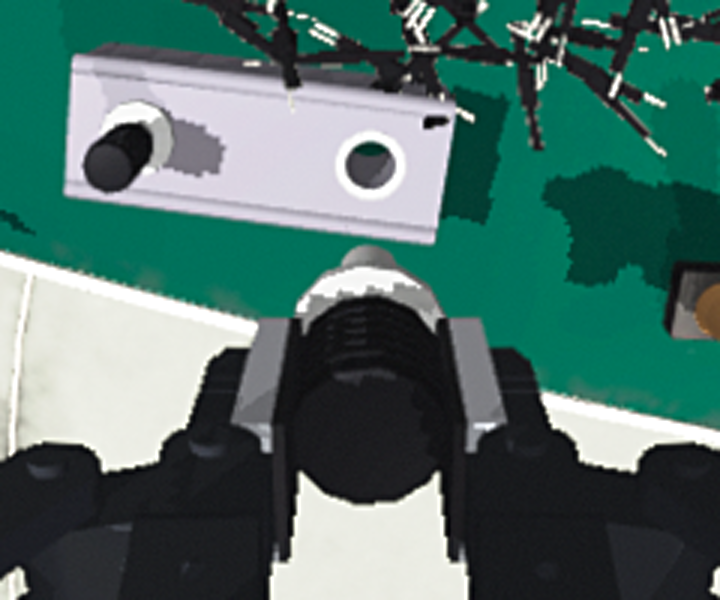

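View pics/s14.png

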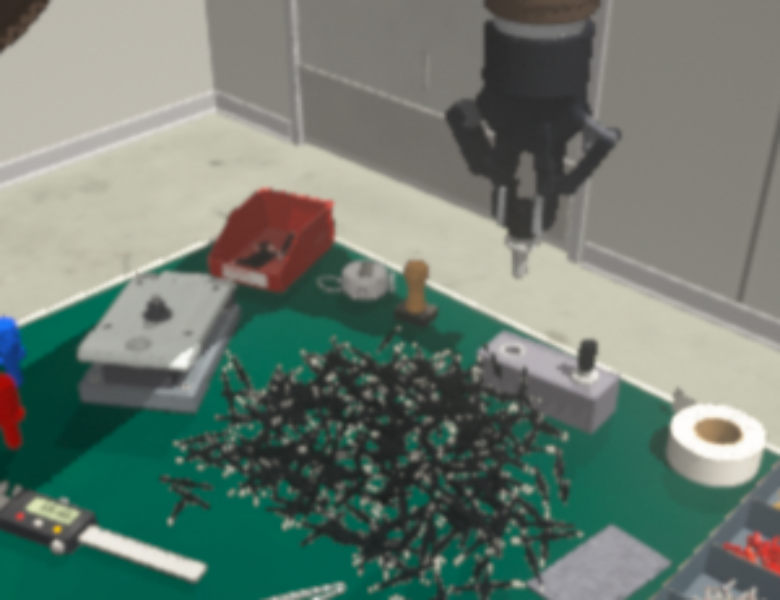

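```bash
python3 -m jog '[{"rotation":[0,0,3.3],"travel":[-38,35,0],"jaw":-1},{"rotation":[0,0,3.3],"travel":[-38,35,0],"jaw":-1},{"rotation":[0,0,3.3],"travel":[-38,35,0],"jaw":-1},{"rotation":[0,0,3.3],"travel":[-38,35,0],"jaw":-1},{"rotation":[0,0,3.4],"travel":[-39,35,0],"jaw":-1},{"rotation":[0,0,3.4],"travel":[-39,36,-15],"jaw":-1},{"rotation":[0,0,0],"travel":[0,0,0],"jaw":-1},{"rotation":[0,0,0],"travel":[0,0,0],"jaw":-1}]';  python3 - <<'E'
from h import *
o=bot.get_obs();p=bot.camera_params('wrist');im=bot.camera('wrist');np.savez('w15.npz',im=im,V=p['view'],K=p['K'],ee=o['ee_pos'],rot=o['tcp_rot'])
crop(im,160,400,100,300,3,'pics/w15.png')
s=bot.camera('scene');crop(s,150,280,100,250,4,'pics/s15.png')
t=bot.camera('top');crop(t,130,270,150,290,4,'pics/t15.png')
print(o['ee_pos'],o['tcp_rot'])
E
```

```text
time: 16.1
ee_pos: [0.3997, 0.326, 0.1508]
tcp_rot: [-89.9, 0.0, 125.5]
wrist_force: [1.0, 0.5, -0.9]
opening: 0.0214
[0.39971152 0.32598212 0.15082429] [-8.99093090e+01  2.29637046e-02  1.25468576e+02]
```

View pics/w15.png

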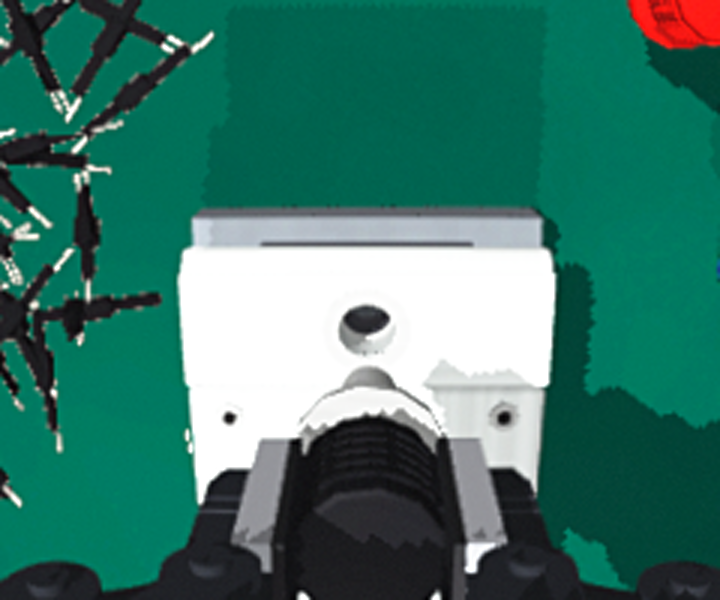

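View pics/s15.png

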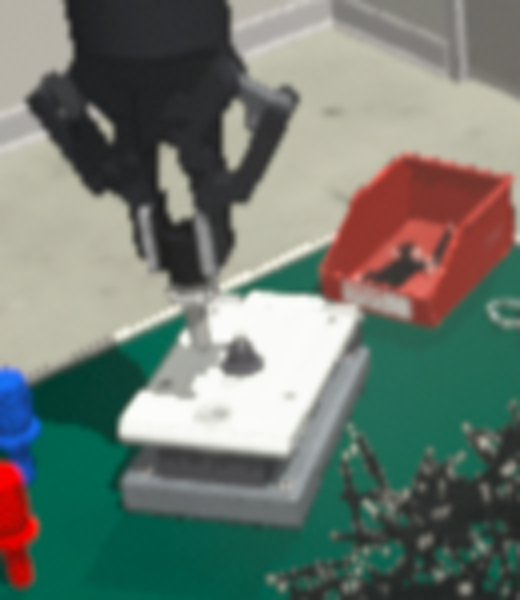

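```bash
python3 - <<'E'
from h import *
d=np.load('w15.npz');p={'K':d['K'],'view':d['V']};T=d['ee']
yaw=np.radians(125.5);n=np.array([np.cos(yaw),np.sin(yaw)]);ax=np.array([n[1],-n[0]])
B=np.array([.4007,.3258])
f=lambda q,o,s:((q-np.array(o))*s).round(1)
for z in(.058,.062,.07):
  print(z,'scene crop',f(proj('scene',[*B,z]),(150,100),4),'wrist',f(proj('wrist',[*B,z],p),(160,100),3), 'hole meas', atz('wrist',(367/3+160,328/3+100),z,p).round(4))
for dx in(-.004,-.002,0,.002):
  X=[[*(T[:2]+ax*dx),T[2]+h] for h in(-.0497,-.0157,-.0057,.0223)]
  print(dx,'tip,collar bot,collar top,knob top wrist',f(proj('wrist',X,p),(160,100),3).tolist(),'scene',f(proj('scene',X),(150,100),4).tolist())
E
python3 - <<'E'
import sys;sys.path.insert(0,'.')
from h import *
d=np.load('w15.npz');crop(d['im'],230,340,180,320,4,'pics/w15z.png')
E
```

```text
0.058 scene crop [[211.3 415.2]] wrist [[364.1 326. ]] hole meas [0.4007 0.3267 0.058 ]
0.062 scene crop [[210.3 409.2]] wrist [[364.  330.7]] hole meas [0.3997 0.326  0.062 ]
0.07 scene crop [[208.4 397. ]] wrist [[363.9 340.4]] hole meas [0.3977 0.3246 0.07  ]
-0.004 tip,collar bot,collar top,knob top wrist [[366.7, 364.2], [366.4, 427.0], [366.2, 450.1], [365.9, 531.0]] scene [[196.5, 353.6], [187.7, 298.6], [185.0, 281.9], [177.4, 234.1]]
-0.002 tip,collar bot,collar top,knob top wrist [[366.7, 373.2], [366.4, 437.4], [366.3, 461.0], [365.9, 543.2]] scene [[197.8, 351.5], [189.0, 296.5], [186.3, 279.9], [178.7, 232.1]]
0 tip,collar bot,collar top,knob top wrist [[366.7, 382.1], [366.4, 447.7], [366.3, 471.7], [365.9, 555.3]] scene [[199.0, 349.4], [190.3, 294.4], [187.7, 277.8], [180.1, 230.1]]
0.002 tip,collar bot,collar top,knob top wrist [[366.7, 391.0], [366.4, 457.9], [366.3, 482.4], [365.9, 567.3]] scene [[200.3, 347.3], [191.6, 292.4], [189.0, 275.8], [181.4, 228.1]]
```

View pics/w15z.png

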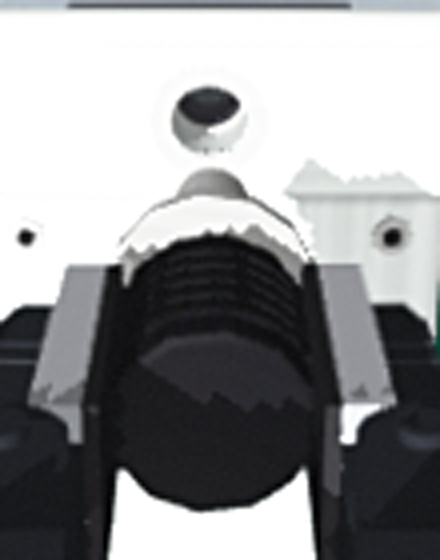

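View pics/t15.png

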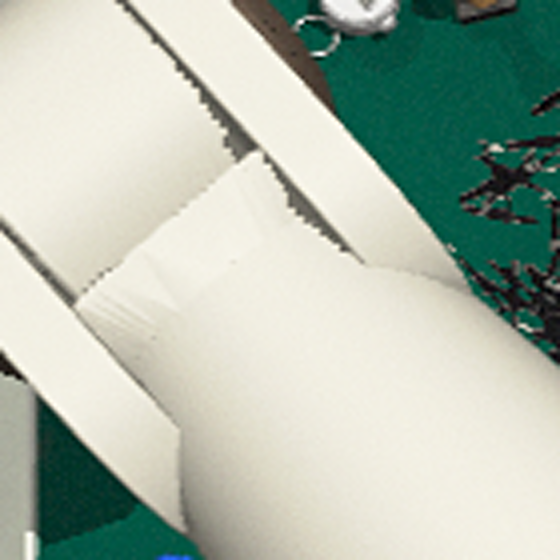

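```bash
python3 -m jog '[{"rotation":[0,0,0],"travel":[1.1,0,-20],"jaw":-1},{"rotation":[0,0,0],"travel":[0,0,-13],"jaw":-1},{"rotation":[0,0,0],"travel":[0,0,0],"jaw":-1},{"rotation":[0,0,0],"travel":[0,0,0],"jaw":-1}]';  python3 - <<'E'
from h import *
o=bot.get_obs();p=bot.camera_params('wrist');im=bot.camera('wrist');np.savez('w16.npz',im=im,V=p['view'],K=p['K'],ee=o['ee_pos'],rot=o['tcp_rot'])
crop(im,230,340,160,300,4,'pics/w16.png')
s=bot.camera('scene');crop(s,170,250,140,240,6,'pics/s16.png')
print(o['ee_pos'],o['wrist_force'])
E
```

```text
time: 16.75
ee_pos: [0.4014, 0.3263, 0.1193]
tcp_rot: [-90.0, -0.0, 125.4]
wrist_force: [0.4, 0.1, -1.0]
opening: 0.0209
[0.40143487 0.32627637 0.11934205] [ 0.37425913  0.06052538 -0.99961701]
```

View pics/w16.png

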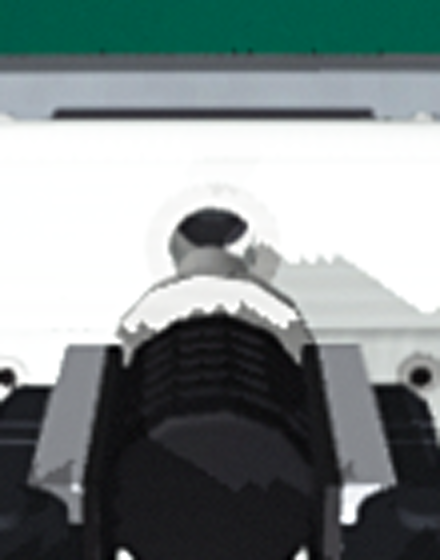

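View pics/s16.png

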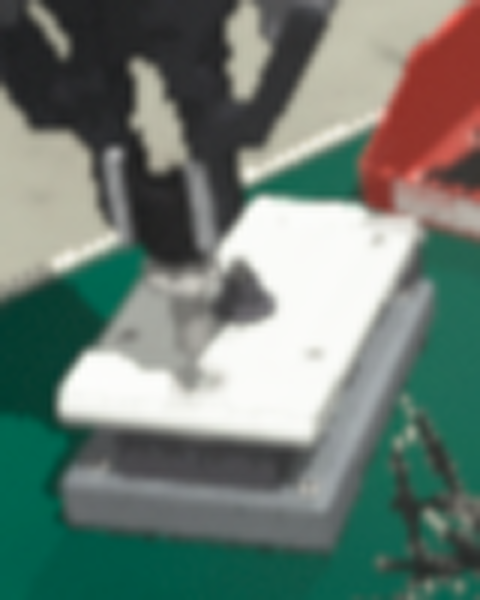

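Run:
```python
from h import *
d=np.load('w16.npz');p={'K':d['K'],'view':d['V']};T=d['ee']
yaw=np.radians(125.4);n=np.array([np.cos(yaw),np.sin(yaw)]);ax=np.array([n[1],-n[0]])
L=lambda x,y,z:(1e3*np.array([(atz('wrist',(x/4+230,y/4+160),z,p)[:2]-T[:2])@ax,(atz('wrist',(x/4+230,y/4+160),z,p)[:2]-T[:2])@n])).round(2)
print('rim front',L(211,207,.058),'rim L/R',L(172,238,.058),L(249,238,.058),'nose front',L(209,249,T[2]-.0497),'collar front',L(214,275,T[2]-.0157),L(214,275,T[2]-.0057),'collar LR',L(117,330,T[2]-.0057),L(313,340,T[2]-.0057))
```

```text
rim front [-6.65  0.35] rim L/R [-1.25 -6.12] [-1.25  6.67] nose front [-3.4   0.04] collar front [-11.74   0.72] [-15.48   0.69] collar LR [ -8.14 -11.34] [-6.79 13.04]
```

```bash
python3 -m jog '[{"rotation":[0,0,0],"travel":[0,0,-9],"jaw":-1},{"rotation":[0,0,0],"travel":[0,0,-6],"jaw":-1},{"rotation":[0,0,0],"travel":[0,0,0],"jaw":-1}]'; python3 -m jog '[{"rotation":[0,0,0],"travel":[0,0,-5],"jaw":-1},{"rotation":[0,0,0],"travel":[0,0,0],"jaw":-1}]'
```

```text
time: 17.23
ee_pos: [0.4007, 0.3261, 0.103]
tcp_rot: [-89.9, 0.0, 125.5]
wrist_force: [0.6, -0.3, -0.5]
opening: 0.0212
time: 17.48
ee_pos: [0.4009, 0.3262, 0.0984]
tcp_rot: [-90.0, 0.0, 125.5]
wrist_force: [-0.7, -0.4, -1.3]
opening: 0.0214
```

```bash
python3 -m jog '[{"rotation":[0,0,0],"travel":[0,0,-5],"jaw":-1},{"rotation":[0,0,0],"travel":[0,0,-3],"jaw":-1},{"rotation":[0,0,0],"travel":[0,0,0],"jaw":-1}]'; python3 -m jog '[{"rotation":[0,0,0],"travel":[0,0,-3],"jaw":-1},{"rotation":[0,0,0],"travel":[0,0,-2],"jaw":-1},{"rotation":[0,0,0],"travel":[0,0,0],"jaw":-1}]'
```

```text
time: 17.85
ee_pos: [0.401, 0.3262, 0.0904]
tcp_rot: [-90.0, 0.0, 125.5]
wrist_force: [-0.1, 0.7, -1.6]
opening: 0.021
time: 18.23
ee_pos: [0.401, 0.3263, 0.0856]
tcp_rot: [-90.0, -0.0, 125.4]
wrist_force: [0.2, -0.2, -0.5]
opening: 0.0211
```

```bash
python3 -m jog '[{"rotation":[0,0,0],"travel":[0,0,-4],"jaw":-1},{"rotation":[0,0,0],"travel":[0,0,-4],"jaw":-1},{"rotation":[0,0,0],"travel":[0,0,0],"jaw":-1}]'; python3 -m jog '[{"rotation":[0,0,0],"travel":[0,0,-3],"jaw":-1},{"rotation":[0,0,0],"travel":[0,0,-2],"jaw":-1},{"rotation":[0,0,0],"travel":[0,0,0],"jaw":-1}]'
```

```text
time: 18.6
ee_pos: [0.4009, 0.3262, 0.0773]
tcp_rot: [-90.0, 0.0, 125.5]
wrist_force: [-0.8, 0.6, -0.1]
opening: 0.0212
time: 18.98
ee_pos: [0.4011, 0.3263, 0.0727]
tcp_rot: [-90.0, 0.0, 125.5]
wrist_force: [0.8, 0.3, 0.4]
opening: 0.0212
```

```bash
python3 -m jog '[{"rotation":[0,0,0],"travel":[0,0,-2],"jaw":-1},{"rotation":[0,0,0],"travel":[0,0,-1],"jaw":-1},{"rotation":[0,0,0],"travel":[0,0,0],"jaw":-1}]'; python3 -m jog '[{"rotation":[0,0,0],"travel":[0,0,-1.5],"jaw":-1},{"rotation":[0,0,0],"travel":[0,0,0],"jaw":-1}]'
python3 - <<'E'
from h import *
im=bot.camera('wrist')
crop(im,200,370,140,300,4,'pics/w17.png')
s=bot.camera('scene');crop(s,170,250,140,240,6,'pics/s17.png')
E
```

```text
time: 19.35
ee_pos: [0.4011, 0.3263, 0.0699]
tcp_rot: [-90.0, 0.0, 125.5]
wrist_force: [-1.1, -1.4, 3.0]
opening: 0.0212
time: 19.6
ee_pos: [0.401, 0.3262, 0.0685]
tcp_rot: [-90.0, -0.0, 125.5]
wrist_force: [-2.2, -1.7, 5.0]
opening: 0.021
```

View pics/s17.png

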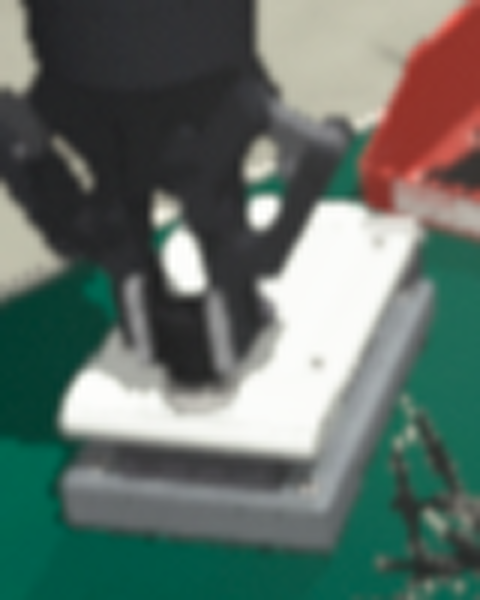

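View pics/w17.png

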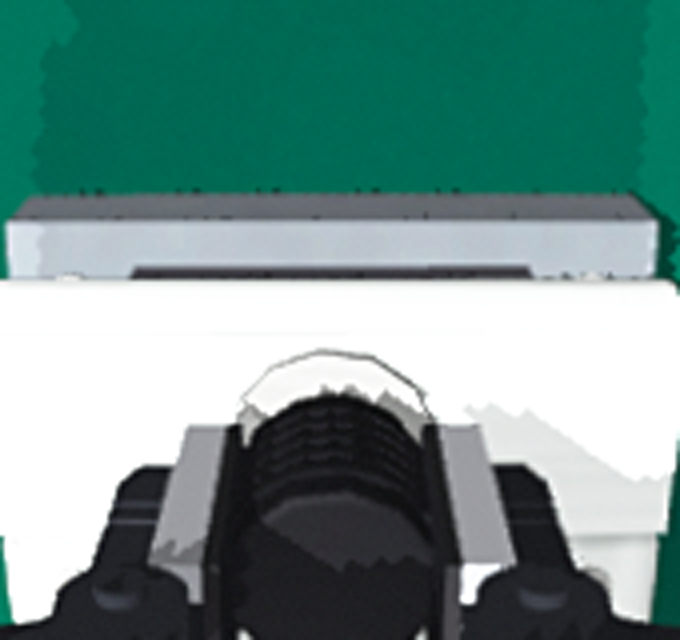

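```bash
python3 -m jog '[{"rotation":[0,0,0],"travel":[-0.2,-0.1,-1.5],"jaw":-1},{"rotation":[0,0,0],"travel":[0,0,0],"jaw":-1}]' 110; python3 -m jog '[{"rotation":[0,0,0],"travel":[-0.2,-0.1,-1.5],"jaw":-1},{"rotation":[0,0,0],"travel":[0,0,0],"jaw":-1}]'; python3 -m jog '[{"rotation":[0,0,0],"travel":[0,0,-1.5],"jaw":-1},{"rotation":[0,0,0],"travel":[0,0,0],"jaw":-1}]'
```

```text
time: 19.95
ee_pos: [0.4009, 0.3262, 0.0678]
tcp_rot: [-90.0, 0.0, 125.5]
wrist_force: [-4.7, -3.1, 12.3]
opening: 0.0211
time: 20.2
ee_pos: [0.401, 0.3263, 0.0677]
tcp_rot: [-90.1, -0.0, 125.5]
wrist_force: [-6.9, -6.0, 22.6]
opening: 0.0204
time: 20.45
ee_pos: [0.4011, 0.3264, 0.0676]
tcp_rot: [-90.2, -0.0, 125.5]
wrist_force: [-11.0, -7.9, 33.3]
opening: 0.0206
```

The force has jumped at TCP z 0.0677, which is the computed shut height. I'll check the lid angle visually.

Run:
```python
from h import *
s=bot.camera('scene');im=bot.camera('wrist')
o=bot.get_obs();print(o['ee_pos'],o['wrist_force'],o['torque'])
yaw=np.radians(35.4);ax=np.array([np.cos(yaw),np.sin(yaw),0]);n=np.array([-ax[1],ax[0],0])
B=np.array([.4008,.3262,0]);H=B+ax*.124+[0,0,.046]
big=cv2.resize(s[140:240,170:250,::-1],None,fx=7,fy=6,interpolation=cv2.INTER_CUBIC)
def lidpt(r,y,h,t):return H-ax*(r*np.cos(t))+np.array([0,0,r*np.sin(t)])+n*y+h*(np.array([0,0,np.cos(t)])+ax*np.sin(t))
for t,c in((0,(0,0,255)),(.025,(255,0,0)),(.05,(0,255,0))):
    for h in(6,-6):
        P=np.array([lidpt(.138,-.047,h/1e3,t),lidpt(.138,.047,h/1e3,t)])
        q=(proj('scene',P)-[170,140])*[7,6]
        print(t,h,q.round(0).tolist(),'wrist',proj('wrist',lidpt(.144,0,0,t)).round(1))
        cv2.line(big,*[tuple(int(v) for v in a) for a in q],c,1)
cv2.imwrite('pics/s18.png',big);crop(im,200,370,140,300,4,'pics/w18.png')
cv2.imwrite('pics/s18raw.png',cv2.resize(s[140:240,170:250,::-1],None,fx=7,fy=6,interpolation=cv2.INTER_CUBIC))
```

```text
[0.40107667 0.32633451 0.06761212] [-10.76440449  -8.38749081  32.68469068] [-1.87055221  2.16973561  0.04708503]
0 6 [[364.0, 431.0], [72.0, 406.0]] wrist [[282.2 209.5]]
0 -6 [[368.0, 458.0], [78.0, 433.0]] wrist [[282.2 209.5]]
0.025 6 [[363.0, 423.0], [70.0, 398.0]] wrist [[282.2 211.7]]
0.025 -6 [[367.0, 451.0], [76.0, 425.0]] wrist [[282.2 211.7]]
0.05 6 [[362.0, 415.0], [69.0, 390.0]] wrist [[282.2 214.1]]
0.05 -6 [[366.0, 443.0], [74.0, 418.0]] wrist [[282.2 214.1]]
```

View pics/s18.png

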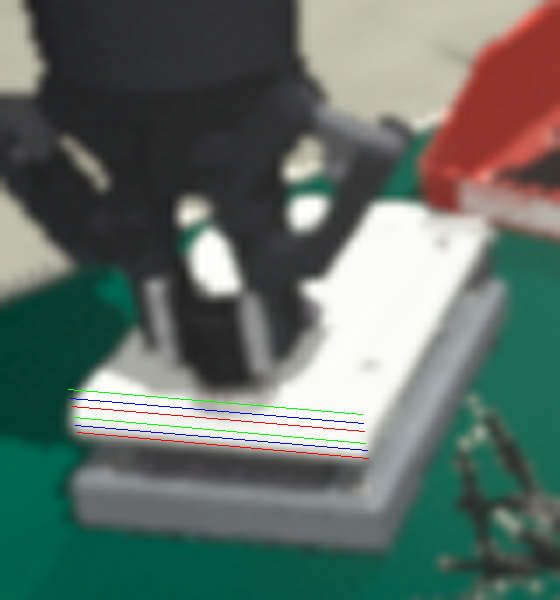

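View pics/s18raw.png

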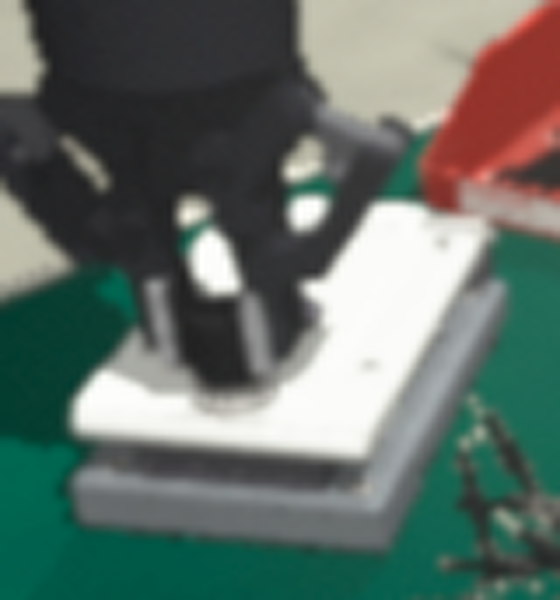

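View pics/w18.png

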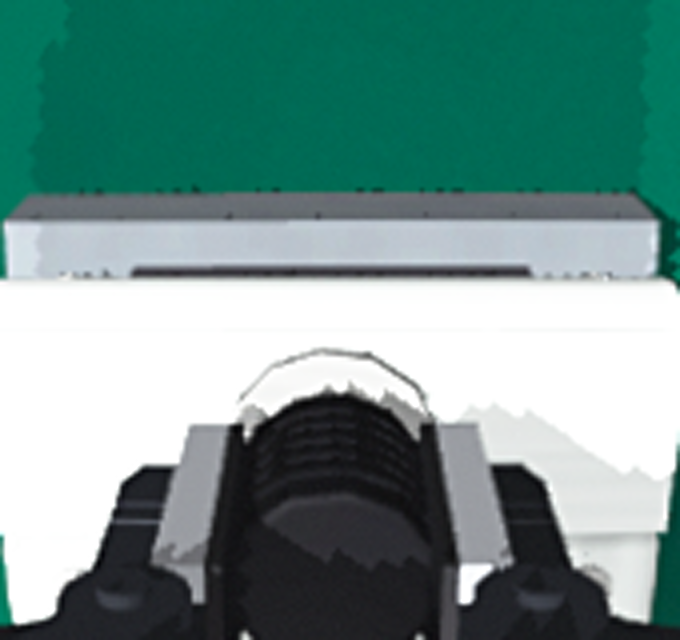

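```bash
python3 -m jog '[{"rotation":[0,0,0],"travel":[-0.3,-0.2,1.2],"jaw":-1},{"rotation":[0,0,0],"travel":[0,0,0],"jaw":-1},{"rotation":[0,0,0],"travel":[0,0,0],"jaw":-1},{"rotation":[0,0,0],"travel":[0,0,0],"jaw":-1}]'; python3 -m jog '[{"rotation":[0,0,0],"travel":[0,0,0],"jaw":-1},{"rotation":[0,0,0],"travel":[0,0,0],"jaw":-1},{"rotation":[0,0,0],"travel":[0,0,0],"jaw":-1},{"rotation":[0,0,0],"travel":[0,0,0],"jaw":-1}]'
python3 - <<'E'
from h import *
s=bot.camera('scene');cv2.imwrite('pics/s19.png',s[:,:,::-1])
big=cv2.resize(s[120:240,160:260,::-1],None,fx=6,fy=5,interpolation=cv2.INTER_CUBIC);cv2.imwrite('pics/s19c.png',big)
a=cv2.imread('pics/s18raw.png');b=cv2.resize(s[140:240,170:250,::-1],None,fx=7,fy=6,interpolation=cv2.INTER_CUBIC)
print('max diff',np.abs(a.astype(int)-b).mean())
E
```

```text
time: 21.05
ee_pos: [0.401, 0.3263, 0.0677]
tcp_rot: [-90.2, 0.0, 125.5]
wrist_force: [-5.4, -7.2, 23.7]
opening: 0.0208
time: 21.55
ee_pos: [0.401, 0.3263, 0.0677]
tcp_rot: [-90.2, 0.0, 125.4]
wrist_force: [-6.4, -6.4, 23.0]
opening: 0.0207
max diff 0.6495753968253968
```

View pics/s19.png

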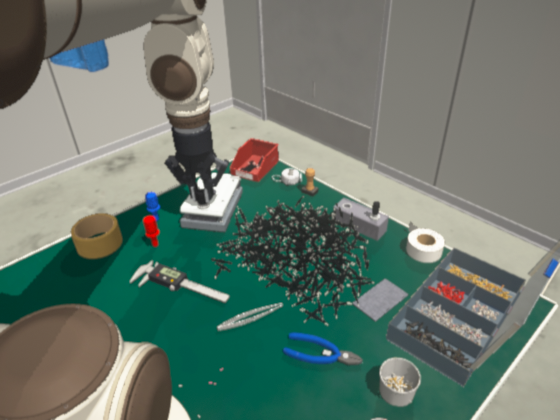

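The jig is shut and steady under about 23 N. The slim pin is still in its stand at (376,208) and the bystanders have not moved.

```bash
python3 -c "
from workcell import bot
print(bot.job_done())"
```

```text
the job is handed in; nothing more can be done
None
```

The job is done and handed in at about 21.6 s. The connector is in the nest and the lid is shut on it. The thick-knobbed pin is through the lid into the base hole, still gripped and pressed.

- **Connector:** I laid it along the V nest. After release, the wrist picture showed it centred and flat in both saddles.
- **Lid:** I tipped it past upright with closed fingers, and it sank by itself until the foot rested on the connector.
- **Pin:** It went through the lid hole and into the base hole with no measurable contact until the collar met the lid.
- **Shut check:** The force rose sharply at a tool height of 67.7 mm, which is the height calculated for a fully shut lid. The lid's edge in the scene picture matches 0 rad to within about 0.01 rad.
- **Final state:** The arm is pressing with a steady 23 N, the grip is set to 110 N, and the slim pin is still in its stand.

**Not as expected:**
- I could not read the foot's 4 mm position directly at the end, because the gripper hid its stem.
- The lid closed over about 4 mm of felt travel, where about 6 mm was expected.
- A side force of about 9 N towards the front and right remained while pressing.
- The gripper read the connector hub as 5.6 mm wide instead of 8 mm, and the knob as 21 mm instead of 24 mm. Both grips held.

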